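Fish the calibration plate out from under the plate reader

TASK

The calibration plate has slipped into the low gap under the plate reader, where fingers cannot reach it. Take the bent retrieving rod off its rest, reach under the reader with it, press its rubber ball lightly into the groove on top of the plate and drag the plate out until it lies wholly clear of the reader, one to three fingers' width in front of it; then put the rod back on its rest as it was. The groove's floor is glass: never press the rod on the plate with more than 20 N, do not knock the rod or the hand against the reader, leave the small bottle and the dish alone, and do not touch the plate with the fingers.

Things in the scene. Friction and masses are not known exactly. Their poses are not given: they have to be found in the camera images.
- plate: calibration plate: aluminium slab 64 (x) by 86 (y) by 12 mm with a broad groove along y across its top, 0.28 to 0.42 kg, loose on the bench under the reader. Origin: middle of its underside, z up; at the start its axes lie within 0.08 rad of the reader's. Its rear (+x) edge lies 3 to 12 mm from the gap's closed back: too close for the rod's ball to get behind.
- plate_groove (a point): middle of the floor of the plate's groove, 8.5 mm above the plate's origin: a green glass strip, 20 mm wide (x), 3.5 mm deep, open at both ends (y). A ball that stays lightly pressed into it (some 3 to 8 N) pulls the plate along by the groove's edge; without pressure it may ride out of the groove. Sliding friction on the bench about 0.4. Over 20 N breaks the glass
- rod: retrieving rod, 0.23 kg, a C seen from the side. Origin: middle of the underside of its aluminium saddle plate (56 along x, 44 along y, 6 mm thick), z up. A 10 mm thick steel arm (axis at z = 5 mm) runs from the saddle to x = -85 mm, there a leg goes down, and from its lower end a 7 mm thick foot runs back along +x to x = 0, where it carries a 14 mm rubber ball straight below the grip.
- rod_grip (a point): middle of the rod's blue square grip (26 x 26 mm, z = 6 to 46 mm in the rod's frame, sides along its x and y), 26 mm above the rod's origin; hold it from above
- rod_elbow (a point): where the rod's arm turns down into the leg, x = -85, z = 5 mm in the rod's frame. The leg is telescopic and stiff (it holds its length during the job); how far it was left drawn out is not known: the ball's lowest point lies anywhere from 104 to 120 mm below the rod's origin, the foot's axis always 14 mm above that point
- rest: the rod's rest, fixed, dark steel. Origin: on the bench, below the seat. Two prongs along x from -30 to +55 mm on a column (x = 48 to 62 mm, no higher than the prongs); base plate 10 mm high, x = 23 to 93 mm. Lips outside the prongs are 52 mm apart, 5 mm high. The rod's foot hangs below, between the prongs (28 mm apart): lift the rod 10 mm or more, then draw it out along -x
- rest_seat (a point): the middle of the seat, 125 mm above the bench, axes as the rest: the rod's origin lies here, axes alike, when it hangs on its rest (saddle plate on the prongs, between the lips)
- reader: plate reader, fixed: slim white housing 240 mm wide (y), 180 mm deep (x), underside 54 mm and top 104 mm above the bench, nothing on top: the gripper may pass over it. Origin: on the bench below the middle of its front edge; x points into the gap, z up. Gap open in front, 95 mm deep to its grey closed back; round feet, 26 mm across, at x = 18, y = -104 and +104 mm
- reader_front (a point): the same point as the reader's origin, with its axes: x < 0 is in front of the reader
- stain_bottle: small brown bottle with a blue cap, 38 mm across, 70 mm high, standing on the bench; origin: middle of its underside; leave alone
- culture_dish: round white dish, 62 mm across, 16 mm high, on the bench; origin: middle of its underside; leave alone

How it is judged:
By the outcome, as a careful person would: the job done as asked, in the order asked, and still so for the second after the job is handed in, with the robot touching nothing.
It also fails if it takes over 72 s, if anything falls off the work surface, if the arm or the gripper's body presses on something with over 40 N, if the wrist force passes 120 N, or if a joint passes its speed limit or range.

ROBOT

A 7-joint arm with a two-finger parallel gripper is mounted at the origin on a cart in front of the work surface, level with it; the furniture and walls round the work are solid. World frame = base frame: x ahead of the robot, y to its left, z up, the work surface at z = 0. Lengths are in m, angles in rad, forces in N, time in s.
With the tool pointing down it reaches from about 0.4 to 0.85 m from the base axis. Payload 10.4 kg.
Tool frame: the origin (TCP) lies at the very end of the fingers, on their centre line; the grasp point (between the pads) lies 19 mm behind it (manip.tcp_to_grasp is the distance from the TCP to the grasp point, in m); x points along the fingers, y is the direction in which the jaws open and shut, and the axes are right-handed (so a half turn about x gives the same grasp; the last joint's range is limited). The gripper opens to 85 mm and grips with 20 to 120 N. Pads are 22 mm wide; open, the fingers measure 114 mm over their backs; the gripper's body (76 mm by 85 mm) begins 54 mm behind the grasp point. The pads swing forward as they close: fully open they stand 13 mm farther back than shut.
Start: joints at [1.253, 0.332, -0.065, 1.46, 0.022, 1.35, -0.088], TCP at [0.182, -0.598, 0.231] pointing down, gripper open.
Joint ranges: [-2.6, 2.6], [-0.5, 2.12], [-1.47, 1.34], [0.16, 2.42], [-1.27, 4.41], [0.06, 2.06], [-2.6, 2.6]. Speed limits (rad/s): [2.22, 2.22, 2.79, 2.79, 3.14, 3.14, 3.14].

INTERFACE

Orientations are given as a unit quaternion [x, y, z, w].
In Python, from workcell import manip, cams, hand_in gives the robot as it stands.
- The arm moves only by the shell command python3 -m handwheel 'ROWS' [FORCE]. ROWS is text: rows parted by semicolons, each of 7 numbers parted by spaces: the shift along the tool's x, y, z in mm, then the turn, a rotation vector about the tool's x, y, z in rad, then the finger opening in mm, from 0 to 85.4. A call has 1 to 8 rows; each row shifts and turns the commanded pose from where the row before left it, along the tool's axes as they then stand; what a row does not reach is not made up. A row lasts 1/10 s, in which the tool goes at most 50 mm and 8.59 degrees, less where a joint would pass 70% of its speed; a pose out of reach is approached as far as the arm can. A call with a gripper value outside its range is refused whole. The fingers move at their own pace and stop on an object; FORCE is the grip in N (left out, the last holds). Time passes only in rows, so rows that do not move let the fingers close. It gives the time, the measured TCP pose, the force and the opening at its end, in the units of the state.
- manip.get_obs(): the state, without advancing time (a new reading comes with each control period).
- cams.camera(name): name is "scene" or "top"; returns a dict with "color" (420x560x3 uint8, blue, green, red), "depth" (420x560 float32, m along the optical axis (not along the pixel's ray), 0 where there is no reading), "camera_matrix" (3x3 intrinsics, pixels), "distortion" ([k1, k2, p1, p2, k3] as OpenCV has them; the pictures are not rectified), "origin" and "attitude" of the camera in the world. Camera axes: x right, y down, z forward; pixel columns grow to the right and rows downward; lengths in m; the calibration is good to about 2 mm. A picture is of the moment at which its call begins.
- hand_in(): hands the job in, once; it reports no verdict.
Trained networks look in the newest picture that a camera, given by its name, has taken for a name from the list of things; names that differ only in an ending like _2 or _b are one class to them, and where a whole thing is asked for, a point or a joint stands for the part that bears it (a point fixed in the world has none). Each returns a list of dicts, best first, with "conf" (0 to 1); they miss things now and then, are a little off and sometimes report something else, mostly with a low value. They report only what shows in the picture. A call takes as long as a camera call.
- cams.recognise(camera, thing): "box" ([left, top, width, height] in pixels, round what is visible of it).
- cams.outline_of(camera, thing): "region" (420x560 bool, what is visible of it) and "box" ([left, top, width, height] in pixels, round what is visible of it).
The state is a dict: "clock": time; "joint_pos": joint angles; "joint_velocities": joint speeds; "tau": joint torques, N m; "position": TCP position; "ee_rot": TCP orientation; "ft_force": force on the tool from outside, world axes, zero at the start; "torque": the same for the moment, N m; "grip_width": opening from 0.0 (shut) to 1.0 (fully open).
Only numpy, scipy, OpenCV 4.12 (cv2) and the standard library are available. Lean on these libraries where they do the work, as an engineer would, in place of code of your own. Each camera call takes 0.05 s, during which the arm holds its last target.

## Working session

There is one attempt and no reset: what is moved stays moved. The work goes in short steps, Python scripts to look and compute and a shell command to move; the robot and the scene stay as the last step left them, time stands still between calls to the robot, and variables do not carry over. Pictures are saved under pics/ and viewed, and the job is handed in when it is done.

```bash
ls; mkdir -p pics
python3 - <<'E'
from workcell import manip,cams
import cv2
o=manip.get_obs(); print({k:(v if not hasattr(v,'round') else v.round(3) if hasattr(v,'shape') else v) for k,v in o.items()})
print(manip.tcp_to_grasp)
for n in("scene","top"):
    d=cams.camera(n); cv2.imwrite(f"pics/{n}0.png",d["color"]); print(n,d["camera_matrix"],d["distortion"],d["origin"],d["attitude"])
E
```

```text
pics
{'clock': 0.0, 'joint_pos': array([ 1.253,  0.333, -0.065,  1.461,  0.022,  1.35 , -0.088]), 'joint_velocities': array([ 0.001, -0.001,  0.   , -0.001,  0.001,  0.001,  0.   ]), 'tau': array([-1.0000e-03, -6.2544e+01,  4.9000e-02, -3.9160e+01,  1.6000e-02,
        1.0000e-02, -0.0000e+00]), 'position': array([ 0.181, -0.598,  0.231]), 'ee_rot': array([-0.699, -0.104,  0.7  , -0.103]), 'ft_force': array([-0.182,  0.54 ,  0.117]), 'torque': array([-0.046,  0.028, -0.025]), 'grip_width': 1.0011842310136758}
0.0187
scene [[527.44887963   0.         286.22477341]
 [  0.         527.44887963 209.12452998]
 [  0.           0.           1.        ]] [0.07217965 0.         0.         0.         0.        ] [-0.27514011  0.49137568  0.79946524] [-0.41826572  0.7930149  -0.39069647  0.20865623]
top [[415.15806175   0.         272.57174552]
 [  0.         415.15806175 210.3458062 ]
 [  0.           0.           1.        ]] [-0.08153154  0.          0.          0.          0.        ] [ 0.37727794 -0.00186743  1.03073155] [-0.7013866   0.71115705 -0.03746412  0.03014849]
```

View pics/scene0.png

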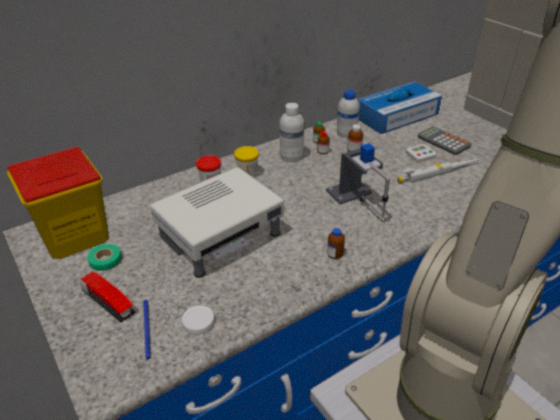

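View pics/top0.png

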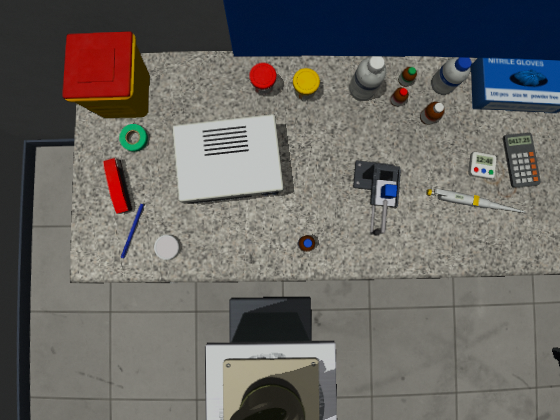

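The scene picture shows the reader (about 218,212), the rod on its rest (about 365,180), the bottle (336,243) and the dish (198,319). In the top picture the reader is at (230,158) and the rod at (385,195). Next I'll zoom in and run the detectors.

```bash
cat > h.py <<'E'
import numpy as np,cv2
from scipy.spatial.transform import Rotation as R
from workcell import manip,cams
def cam(n):
    d=cams.camera(n); d["R"]=R.from_quat(d["attitude"]).as_matrix(); return d
def proj(d,P):
    P=np.atleast_2d(P); pc=(P-d["origin"])@d["R"]
    return cv2.projectPoints(pc.reshape(-1,1,3),np.zeros(3),np.zeros(3),d["camera_matrix"],np.array(d["distortion"]))[0].reshape(-1,2)
def rays(d,uv):
    n=cv2.undistortPoints(np.float64(uv).reshape(-1,1,2),d["camera_matrix"],np.array(d["distortion"])).reshape(-1,2)
    return np.c_[n,np.ones(len(n))]
def onplane(d,uv,z):
    r=rays(d,uv)@d["R"].T; t=(z-d["origin"][2])/r[:,2]; return d["origin"]+r*t[:,None]
def cloud(d,mask=None):
    v,u=np.nonzero((d["depth"]>0)&(mask if mask is not None else True))
    r=rays(d,np.c_[u,v])*d["depth"][v,u][:,None]
    return r@d["R"].T+d["origin"],np.c_[u,v]
def crop(d,x0,y0,w,h,s,name):
    cv2.imwrite("pics/"+name,cv2.resize(d["color"][y0:y0+h,x0:x0+w],None,fx=s,fy=s,interpolation=cv2.INTER_CUBIC))
E
python3 - <<'E'
from h import *
for n in("scene","top"):
    d=cam(n)
    for t in("plate","plate_groove","rod","rod_grip","rest","reader","stain_bottle","culture_dish"):
        r=cams.outline_of(n,t)
        for q in r[:2]:
            P,_=cloud(d,q["region"])
            print(n,t,round(q["conf"],2),np.round(q["box"]),q["region"].sum(), np.median(P,0).round(3) if len(P) else None,P.min(0).round(3) if len(P) else None,P.max(0).round(3) if len(P) else None)
    if n=="scene": crop(d,140,160,150,120,5,"s_reader.png"); crop(d,310,130,110,110,5,"s_rod.png")
    else: crop(d,340,140,80,110,5,"t_rod.png"); crop(d,165,105,130,110,5,"t_reader.png")
E
```

```text
scene plate 0.91 [210. 239.  40.  22.] 419 [0.526 0.1   0.01 ] [ 0.492  0.056 -0.003] [0.549 0.16  0.057]
scene plate_groove 0.67 [211. 238.  36.  22.] 340 [0.527 0.1   0.01 ] [0.516 0.056 0.001] [0.549 0.142 0.016]
scene rod 0.7 [352. 143.  38.  76.] 690 [ 0.483 -0.25   0.131] [ 0.404 -0.282 -0.002] [ 0.524 -0.235  0.174]
scene rod_grip 0.84 [351. 145.  38.  69.] 846 [ 0.483 -0.251  0.13 ] [ 0.404 -0.449 -0.005] [ 0.663 -0.234  0.174]
scene rod_grip 0.52 [148. 169. 136. 111.] 7915 [0.555 0.115 0.102] [ 0.485 -0.085 -0.005] [0.832 0.219 0.108]
scene rest 0.62 [327. 148.  55.  55.] 1325 [ 0.548 -0.249  0.034] [ 0.466 -0.443 -0.005] [ 0.699 -0.212  0.133]
scene reader 0.83 [145. 168. 138. 111.] 7984 [0.555 0.115 0.102] [ 0.485 -0.113 -0.005] [0.832 0.219 0.108]
scene stain_bottle 0.94 [332. 228.  13.  33.] 475 [ 0.382 -0.082  0.042] [ 0.37  -0.157 -0.003] [ 0.459 -0.07   0.072]
scene culture_dish 0.69 [183. 304.  33.  30.] 718 [0.382 0.253 0.016] [ 0.356  0.221 -0.   ] [0.417 0.281 0.021]
top plate_groove 0.38 [354. 162.  47.  45.] 1140 [ 0.549 -0.246  0.077] [ 0.47  -0.318 -0.001] [ 0.598 -0.215  0.136]
top rod 0.56 [371. 182.  29.  54.] 706 [ 0.486 -0.254  0.134] [ 0.408 -0.284 -0.002] [ 0.528 -0.239  0.176]
top rod_grip 0.75 [374. 177.  21.  58.] 727 [ 0.486 -0.254  0.134] [ 0.408 -0.284 -0.   ] [ 0.528 -0.237  0.176]
top reader 0.82 [170. 114. 115.  92.] 8306 [0.585 0.09  0.105] [ 0.489 -0.04  -0.003] [0.704 0.242 0.111]
top stain_bottle 0.63 [296. 233.  19.  19.] 228 [ 0.392 -0.089  0.058] [ 0.374 -0.109 -0.001] [ 0.414 -0.073  0.075]
top culture_dish 0.92 [155. 235.  25.  24.] 531 [0.388 0.249 0.017] [ 0.359  0.217 -0.003] [0.421 0.283 0.022]
```

View pics/s_reader.png

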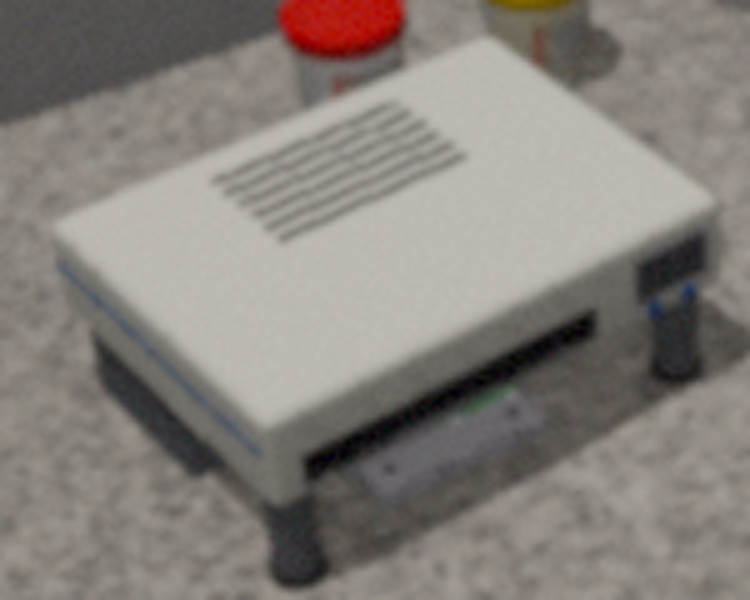

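View pics/s_rod.png

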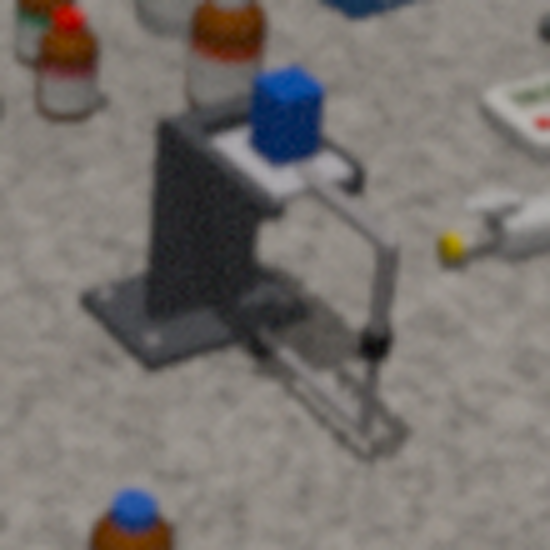

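View pics/t_rod.png

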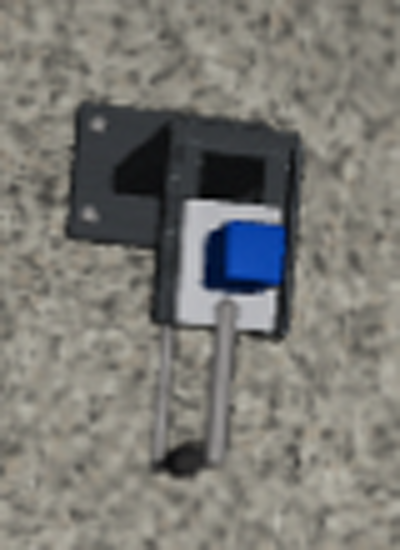

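```bash
cat > m.py <<'E'
from h import *
D={n:cam(n) for n in("scene","top")}
C={}
for n,d in D.items():
    P,uv=cloud(d); C[n]=(P,uv,d["color"][uv[:,1],uv[:,0]].astype(int))
def rect(p):
    (c,s,a)=cv2.minAreaRect(np.float32(p*1000)); return np.round(c,1),np.round(s,1),round(a,2)
for n,(P,uv,c) in C.items():
    m=(abs(P[:,2]-.104)<.006)&(P[:,0]>.45)&(P[:,0]<.75)&(abs(P[:,1]-.09)<.17)
    im=np.zeros((420,560),np.uint8); im[uv[m,1],uv[m,0]]=1
    k,l,st,_=cv2.connectedComponentsWithStats(cv2.erode(im,np.ones((3,3))))
    big=1+np.argmax(st[1:,4]); mk=(l[uv[:,1],uv[:,0]]==big)
    print(n,"reader top",rect(P[mk][:,:2]),"z",np.median(P[mk][:,2]).round(4), "erosion 1px per side")
    cnt=cv2.findContours((l==big).astype(np.uint8),cv2.RETR_EXTERNAL,cv2.CHAIN_APPROX_NONE)[0][0][:,0]
    print("   contour",rect(onplane(D[n],cnt,.104)[:,:2]))
    # grip: blue
    blue=(c[:,0]>c[:,2]*2+30)&(P[:,0]>.4)&(P[:,0]<.6)&(P[:,1]<-.2)&(P[:,1]>-.35)
    g=blue&(abs(P[:,2]-.171)<.006)
    print("  grip top",rect(P[g][:,:2]),np.median(P[g],0).round(4),g.sum())
    s=(c.min(1)>105)&(P[:,0]>.4)&(P[:,0]<.6)&(P[:,1]<-.2)&(P[:,1]>-.35)&(abs(P[:,2]-.131)<.006)
    print("  saddle",rect(P[s][:,:2]),np.median(P[s],0).round(4),s.sum())
E
python3 m.py
```

```text
scene reader top (array([585.5,  93.4]), array([173.9, 233.7]), 5.43) z 0.1031 erosion 1px per side
   contour (array([582.4,  95.3]), array([173.6, 232.9]), 5.57)
  grip top (array([ 495.4, -256.3]), array([21.4, 22.8]), 88.15) [ 0.4931 -0.2542  0.1706] 68
  saddle (array([ 467.1, -259. ]), array([ 53.4, 116.5]), 82.25) [ 0.4786 -0.2507  0.1306] 222
top reader top (array([589.7,  90. ]), array([175.8, 233.6]), 5.53) z 0.1049 erosion 1px per side
   contour (array([589.5,  90.1]), array([175.3, 233.6]), 5.61)
  grip top (array([ 499.4, -259.8]), array([26.3, 25.6]), 85.64) [ 0.4992 -0.2593  0.172 ] 157
  saddle (array([ 470. , -257.8]), array([ 42.9, 115.5]), 84.98) [ 0.4848 -0.2535  0.1328] 327
```

```bash
cat > rodfit.py <<'E'
from h import *
import sys
def draw(d,n,x,y,yaw,L,name,box,s):
    img=d["color"].copy(); x0,y0,w,h=box
    im=cv2.resize(img[y0:y0+h,x0:x0+w],None,fx=s,fy=s,interpolation=cv2.INTER_CUBIC)
    c,sn=np.cos(yaw),np.sin(yaw)
    T=lambda P:np.array([[x+c*p[0]-sn*p[1],y+sn*p[0]+c*p[1],.125+p[2]] for p in P])/1
    def line(P,col,closed=False):
        uv=((proj(d,T(P))-[x0,y0]+.5)*s-.5).astype(np.int32)
        cv2.polylines(im,[uv.reshape(-1,1,2)],closed,col,1,cv2.LINE_AA)
    for z in(0.046,0.006): 
        line([(a,b,z) for a,b in((.013,.013),(.013,-.013),(-.013,-.013),(-.013,.013))],(0,255,255),True)
    line([(a,b,.006) for a,b in((.028,.022),(.028,-.022),(-.028,-.022),(-.028,.022))],(0,255,0),True)
    line([(-.028,0,.005),(-.085,0,.005),(-.085,0,-L+.014),(0,0,-L+.014)],(0,0,255))
    line([(0,0,-L+.014),(0,0,-L)],(255,0,255))
    cv2.imwrite("pics/"+name,im)
if __name__=="__main__":
    tag=sys.argv[1]; a=[float(v) for v in sys.argv[2:]]  # scene x y, top x y, yaw, L  (mm,deg)
    ds,dt=cam("scene"),cam("top")
    draw(ds,"scene",a[0]/1e3,a[1]/1e3,np.radians(a[4]),a[5]/1e3,f"rf_s{tag}.png",(335,135,65,95),8)
    draw(dt,"top",a[2]/1e3,a[3]/1e3,np.radians(a[4]),a[5]/1e3,f"rf_t{tag}.png",(360,165,50,75),8)
E
python3 rodfit.py 1 495.4 -256.3 499.4 -259.5 -5 112
```

```text
(no output)
```

View pics/rf_s1.png

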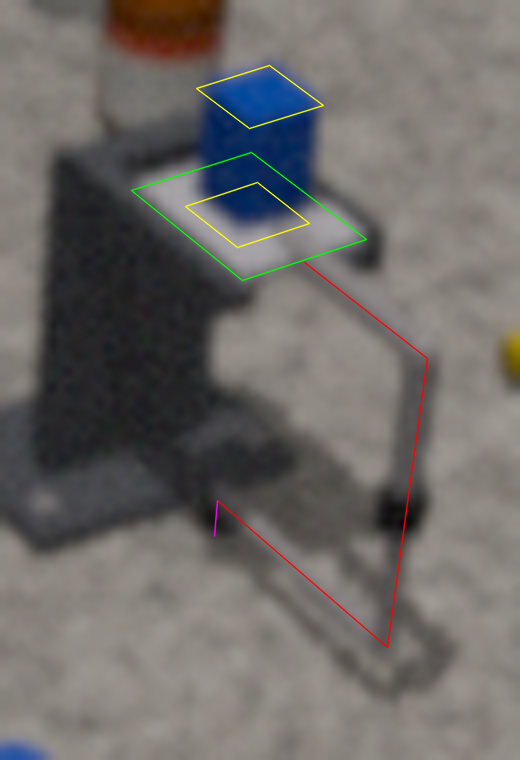

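View pics/rf_t1.png

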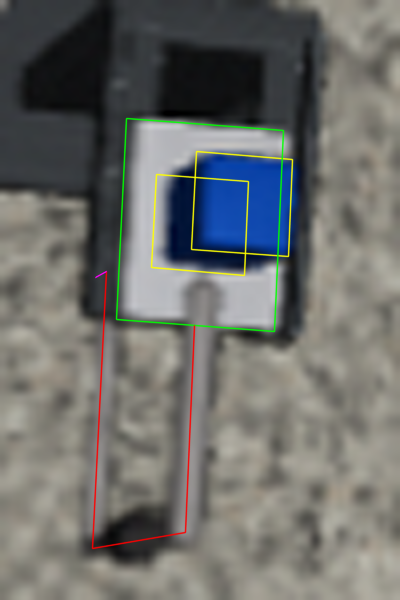

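```bash
cat >> h.py <<'E'
def tool():
    o=manip.get_obs(); return np.array(o["position"]),R.from_quat(o["ee_rot"]),o
def delta(pos,ydir_deg):
    """shift in current tool axes (mm) and rotvec to reach pos with tool x down, tool y at heading ydir_deg"""
    p,r,o=tool(); a=np.radians(ydir_deg); y=np.array([np.cos(a),np.sin(a),0]); x=np.array([0,0,-1.]); z=np.cross(x,y)
    rt=R.from_matrix(np.c_[x,y,z]); 
    return (r.inv().apply(np.array(pos)-p)*1000).round(1),(r.inv()*rt).as_rotvec().round(4)
E
python3 - <<'E'
from h import *
p,r,o=tool(); print(r.as_matrix().round(3)); y=r.as_matrix()[:,1]; print(np.degrees(np.arctan2(y[1],y[0])))
for a in(-4.7,175.3): print(a,delta([.4975,-.259,.25],a))
E
```

```text
[[ 0.     0.291 -0.957]
 [-0.    -0.957 -0.291]
 [-1.     0.    -0.   ]]
-73.10851534812181
-4.7 (array([ -18.7, -232.6, -400.8]), array([-1.194,  0.   , -0.   ]))
175.3 (array([ -18.7, -232.6, -400.8]), array([ 1.9476e+00, -1.0000e-04, -0.0000e+00]))
```

```bash
python3 -m handwheel '-2 -25 -43 0 0 0 85;-2 -25 -43 0 0 0 85;-2 -25 -43 0 0 0 85;-2 -25 -43 0 0 0 85;-2 -25 -43 0 0 0 85;-2 -25 -43 0 0 0 85;-2 -25 -43 0 0 0 85;-2 -25 -43 0 0 0 85' && python3 -m handwheel '0 0 0 -0.149 0 0 85;0 0 0 -0.149 0 0 85;0 0 0 -0.149 0 0 85;0 0 0 -0.149 0 0 85;0 0 0 -0.149 0 0 85;0 0 0 -0.149 0 0 85;0 0 0 -0.149 0 0 85;0 0 0 -0.149 0 0 85'
python3 - <<'E'
from h import *
print(delta([.4975,-.259,.20],-4.7))
E
```

```text
clock: 2.0
position: [0.4537, -0.3051, 0.2477]
ee_rot: [0.7, 0.104, -0.699, 0.104]
ft_force: [0.5, -0.4, 0.6]
grip_width: 0.996
clock: 2.8
position: [0.4527, -0.3068, 0.2474]
ee_rot: [-0.519, -0.48, 0.519, -0.48]
ft_force: [-0.2, -0.4, -0.3]
grip_width: 0.994
(array([ 47.4,  41. , -51.1]), array([ 0.0042,  0.0002, -0.0002]))
```

```bash
python3 -m handwheel '0 14 -17 0 0 0 85;0 14 -17 0 0 0 85;0 13 -17 0.004 0 0 85;24 0 0 0 0 0 85;24 0 0 0 0 0 85;0 0 0 0 0 0 85'
cat > ov.py <<'E'
from h import *
import sys
p,r,o=tool(); M=r.as_matrix(); print(p.round(4),np.degrees(np.arctan2(M[1,1],M[0,1])).round(2))
for n,b in(("scene",(320,100,110,110)),("top",(340,130,90,110))):
    d=cam(n); x0,y0,w,h=b; s=7 if n=="scene" else 7
    s=5
    im=cv2.resize(d["color"][y0:y0+h,x0:x0+w],None,fx=s,fy=s,interpolation=cv2.INTER_CUBIC)
    f=lambda q:tuple(int(v) for v in ((proj(d,p+M@np.array(q))[0]-[x0,y0]+.5)*s-.5))
    back=-.013 if o["grip_width"]>.9 else 0
    hw=.0425 if o["grip_width"]>.9 else .013
    for sg in(1,-1):
        for z in(-.011,.011): cv2.circle(im,f((back,sg*hw,z)),3,(0,0,255),1)
    cv2.line(im,f((-.1,0,0)),f((0,0,0)),(0,255,0),1)
    cv2.imwrite(f"pics/ov_{n}_{sys.argv[1]}.png",im)
E
python3 ov.py 1
```

```text
clock: 3.4
position: [0.4962, -0.2587, 0.1964]
ee_rot: [-0.521, -0.479, 0.522, -0.476]
ft_force: [-0.0, 0.2, -0.3]
grip_width: 0.996
[ 0.4962 -0.2587  0.1964] -5.03
```

View pics/ov_scene_1.png

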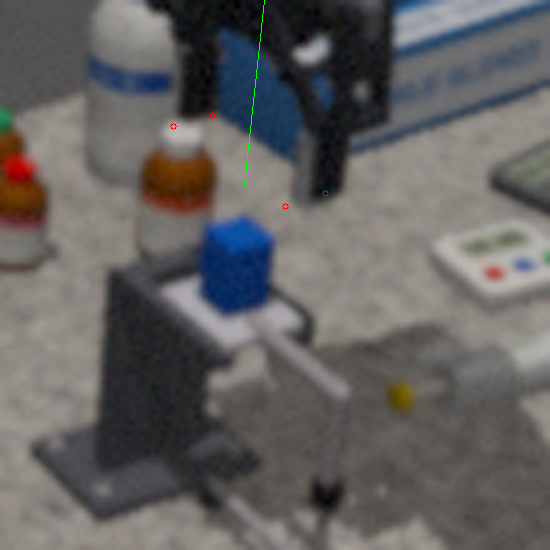

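View pics/ov_top_1.png

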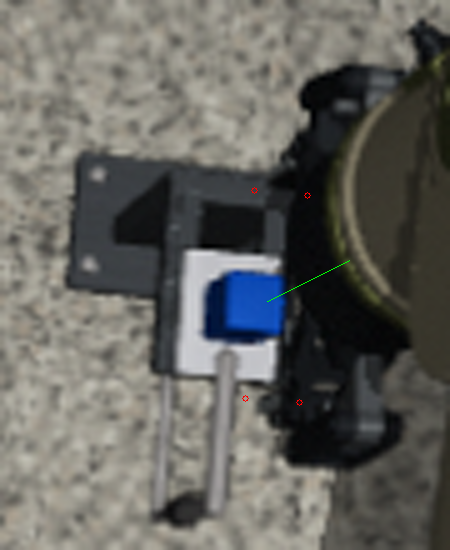

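```bash
python3 - <<'E'
from h import *
print(delta([.498,-.2605,.138],-4.8)[0])
E
python3 -m handwheel '15 1 1 0 0 0 85;15 1 1 0 0 0 85;15 0 0 0 0 0 85;13 0 0 0 0 0 85;0 0 0 0 0 0 85;0 0 0 0 0 0 85'; python3 ov.py 2
```

```text
[61.8  0.3  1. ]
clock: 4.1
position: [0.4996, -0.2614, 0.1411]
ee_rot: [-0.521, -0.478, 0.521, -0.477]
ft_force: [-0.4, 0.4, 0.7]
grip_width: 0.998
[ 0.4996 -0.2614  0.1411] -5.03
```

View pics/ov_scene_2.png

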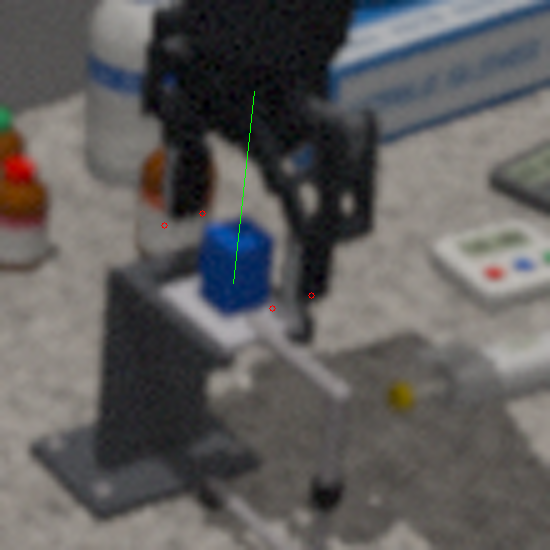

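View pics/ov_top_2.png

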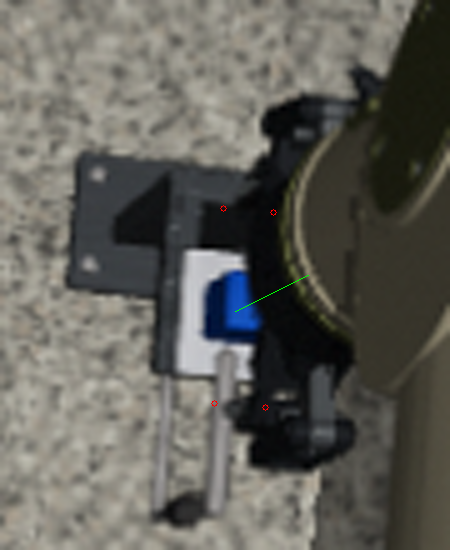

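```bash
python3 -m handwheel '3 0 0 0 0 0 45;0 0 0 0 0 0 38;0 0 0 0 0 0 34;0 0 0 0 0 0 32;0 0 0 0 0 0 30' 20; python3 ov.py 3
```

```text
clock: 4.7
position: [0.4997, -0.2616, 0.1384]
ee_rot: [-0.522, -0.477, 0.522, -0.478]
ft_force: [0.5, -0.9, 0.2]
grip_width: 0.35
[ 0.4997 -0.2616  0.1384] -5.04
```

View pics/ov_scene_3.png

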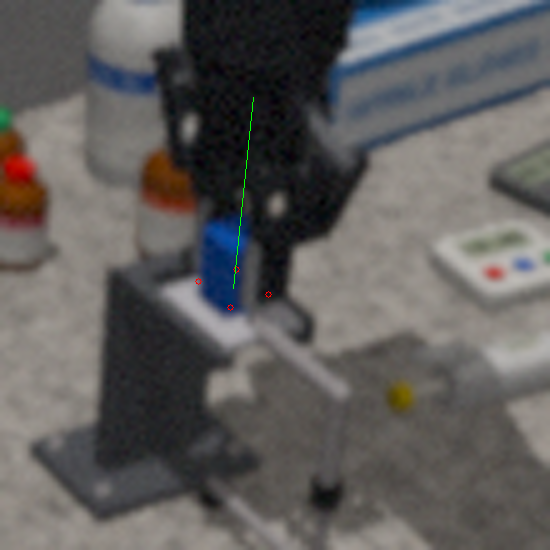

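```bash
python3 -m handwheel '0 0 0 0 0 0 28;0 0 0 0 0 0 25;0 0 0 0 0 0 20;0 0 0 0 0 0 20' 20; python3 -m handwheel '0 0 0 0 0 0 18;0 0 0 0 0 0 18;0 0 0 0 0 0 18' 100; python3 ov.py 4;python3 -c "
import cv2;a=cv2.imread('pics/ov_scene_3.png');b=cv2.imread('pics/ov_scene_4.png');cv2.imwrite('pics/cmp.png',cv2.hconcat([a[150:550,50:400],b[150:550,50:400]]))"
```

```text
clock: 5.2
position: [0.4997, -0.2615, 0.1384]
ee_rot: [0.522, 0.477, -0.521, 0.478]
ft_force: [0.2, -0.1, 0.1]
grip_width: 0.3
clock: 5.5
position: [0.4999, -0.2616, 0.1387]
ee_rot: [0.522, 0.477, -0.521, 0.478]
ft_force: [0.1, 0.2, 5.1]
grip_width: 0.288
[ 0.4999 -0.2616  0.1387] -5.04
```

View pics/cmp.png

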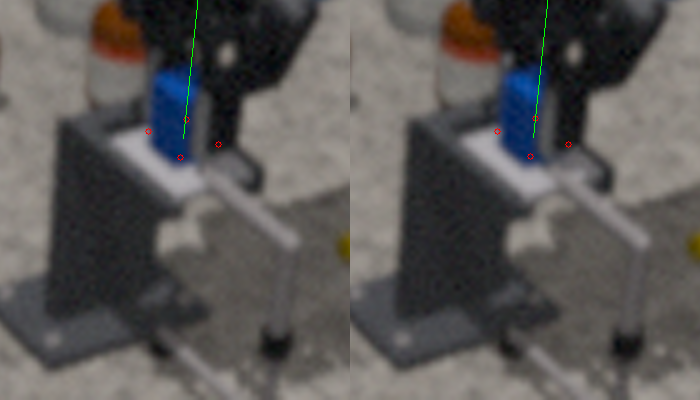

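```bash
cat > pl.py <<'E'
from h import *
import sys
RX,RY,RA=.5001,.0814,np.radians(5.5)
def rd(q): # reader frame -> world
    q=np.atleast_2d(q); c,s=np.cos(RA),np.sin(RA)
    return np.c_[RX+c*q[:,0]-s*q[:,1],RY+s*q[:,0]+c*q[:,1],q[:,2]]
OFF=np.array([-.0045,.004,0])
def plate(px,py,pa,P):
    P=np.atleast_2d(P);c,s=np.cos(pa),np.sin(pa)
    return rd(np.c_[px+c*P[:,0]-s*P[:,1],py+s*P[:,0]+c*P[:,1],P[:,2]])
if __name__=="__main__":
    px,py,pa=float(sys.argv[2])/1e3,float(sys.argv[3])/1e3,float(sys.argv[4])
    d=cam("scene"); x0,y0,w,h=190,215,95,70; s=8
    im=cv2.resize(d["color"][y0:y0+h,x0:x0+w],None,fx=s,fy=s,interpolation=cv2.INTER_CUBIC)
    im=cv2.convertScaleAbs(im,alpha=1.4)
    raw=im.copy()
    def line(W,col,cl=False):
        uv=((proj(d,W+OFF)-[x0,y0]+.5)*s-.5).astype(np.int32); cv2.polylines(im,[uv.reshape(-1,1,2)],cl,col,1,cv2.LINE_AA)
    line(rd([[0,-.12,.054],[0,.12,.054],[0,.12,.104],[0,-.12,.104]]),(255,0,0),True)
    t=np.linspace(0,6.3,30)
    for sg in(1,-1): line(rd(np.c_[.018+.013*np.cos(t),sg*.104+.013*np.sin(t),0*t]),(255,0,0))
    for z in(0,.012): line(plate(px,py,pa,[[-.032,-.043,z],[-.032,.043,z],[.032,.043,z],[.032,-.043,z]]),(0,0,255) if z else (0,200,255),True)
    for gx in(-.01,.01): line(plate(px,py,pa,[[gx,-.043,.012],[gx,.043,.012]]),(0,255,0))
    cv2.imwrite(f"pics/pl_{sys.argv[1]}.png",im); cv2.imwrite(f"pics/plraw_{sys.argv[1]}.png",raw)
E
python3 pl.py 1 55 8 0
```

```text
(no output)
```

View pics/pl_1.png

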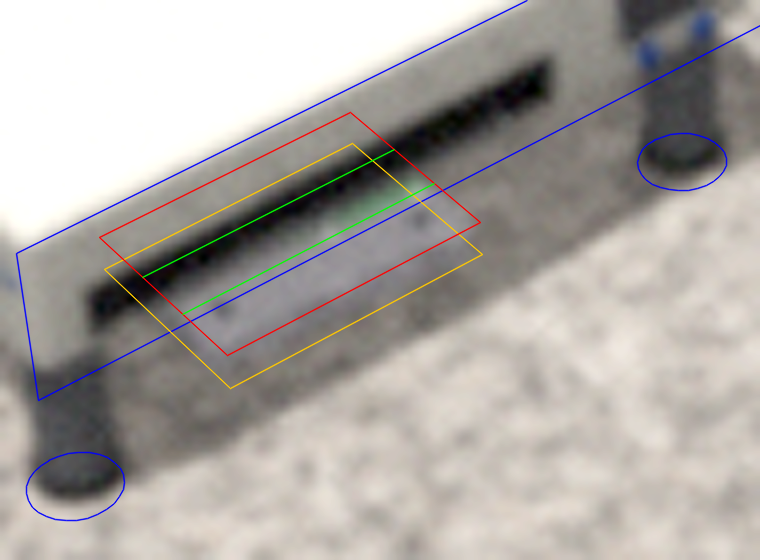

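View pics/plraw_1.png

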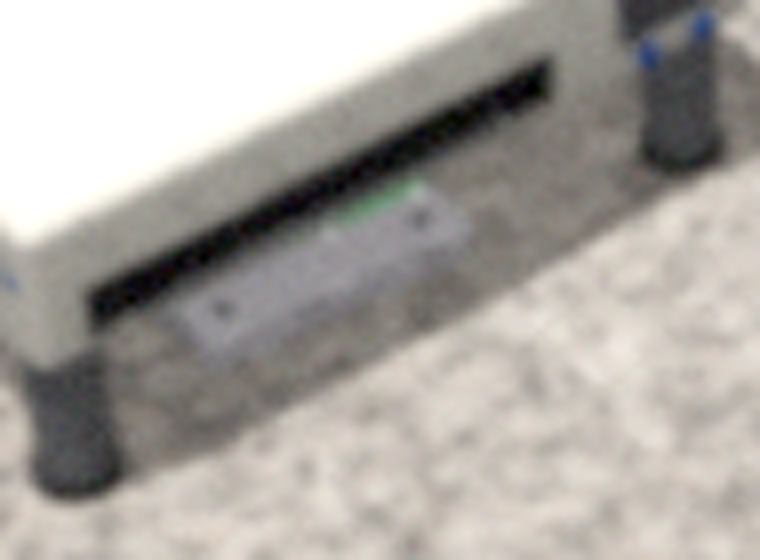

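```bash
python3 - <<'E'
from pl import *
d=cam("scene")
p=np.array([.52,.09,.03]); b=proj(d,p)
for a in np.eye(3)*.001: print((proj(d,p+a)-b)*8)
E
sed -i 's/^OFF=.*/OFF=np.array([0,.0045,.0])/' pl.py
python3 pl.py 2 58 8 -0.03
```

```text
[[-1.80427646 -1.95800291]]
[[-3.14717905  1.35271742]]
[[-0.22463742 -2.73120828]]
```

View pics/pl_2.png

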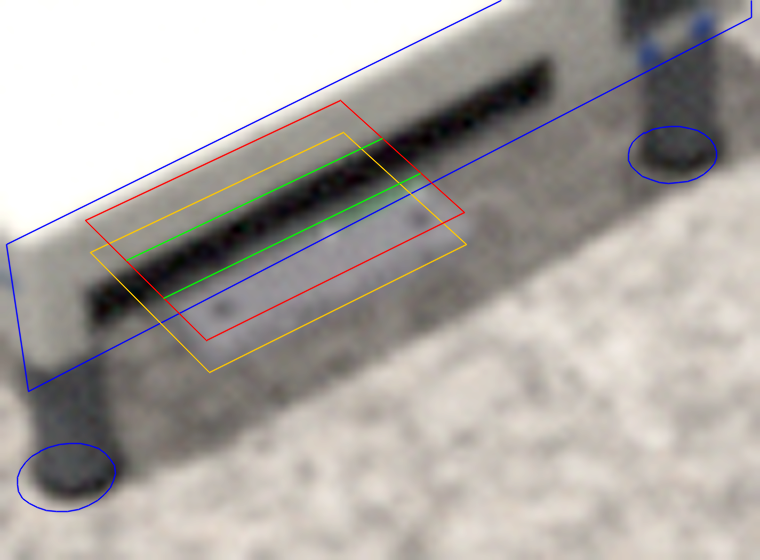

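Run:
```python
from pl import *
d=cam("scene"); P,uv=cloud(d); c,s=np.cos(RA),np.sin(RA)
Z={(u,v):p for (u,v),p in zip(map(tuple,uv),P)}
for u in(238,252,205):
    print("col",u)
    for v in range(225 if u<230 else 222,266):
        p=Z.get((u,v))
        if p is None: print(v,"none",d["color"][v,u]); continue
        q=p-[RX,RY,0]; print(v,np.round([1e3*(c*q[0]+s*q[1]),1e3*(-s*q[0]+c*q[1]),1e3*p[2]]).astype(int),d["color"][v,u])
```

```text
col 238
222 [  3   7 101] [160 168 170]
223 [ 2  7 98] [140 146 150]
224 [ -4  12 102] [119 126 127]
225 [ 0  9 95] [108 113 116]
226 [-2 11 95] [106 111 114]
227 [ 0 10 90] [105 109 113]
228 [ 2  9 86] [104 109 109]
229 [ 1  9 84] [102 106 110]
230 [-1 11 83] [ 94 101 102]
231 [ 0 10 79] [72 75 79]
232 [ 0 11 77] [37 42 43]
233 [ 1 10 73] [22 23 22]
234 [ 0 11 72] [11  8  0]
235 [-1 12 70] [19 13 22]
236 [ 0 11 66] [27 25 27]
237 [ 0 12 64] [48 50 51]
238 [-4 14 64] [68 76 67]
239 [ 0 12 58] [74 91 70]
240 [ 45 -17  10] [ 93 107  89]
241 [ 40 -13  12] [106 107 104]
242 [ 37 -11  12] [109 105 108]
243 [ 36 -10  10] [110 106 107]
244 [29 -6 14] [110 109 109]
245 [31 -7 10] [108 106 108]
246 [26 -3 12] [107 105 105]
247 [24 -2 11] [106 106 105]
248 [20  1 12] [102  98  99]
249 [20  1 10] [96 92 93]
250 [22  0  4] [92 90 93]
251 [22  1  2] [87 90 90]
252 [17  4  4] [90 92 95]
253 [18  3  0] [87 92 94]
254 [14  6  1] [87 92 96]
255 [16  5 -3] [89 92 98]
256 [10  9  0] [89 94 99]
257 [ 6 12  1] [93 96 99]
258 [ 5 13 -1] [ 97 102 107]
259 [ 0 16  2] [110 117 121]
260 [ 1 15 -2] [123 131 13
[... 1970 characters left out ...]
7 158]
240 [ 2 90 97] [125 131 135]
241 [-1 92 97] [109 116 119]
242 [-1 92 95] [102 108 112]
243 [ 0 92 92] [103 109 111]
244 [ 0 92 89] [102 108 109]
245 [-3 94 89] [100 106 108]
246 [ 0 93 84] [ 99 103 105]
247 [ 0 93 81] [92 96 97]
248 [-2 94 80] [71 74 78]
249 [-2 95 79] [41 40 48]
250 [-4 96 78] [24 19 19]
251 [-2 95 73] [19 13 17]
252 [ 0 94 68] [6 0 9]
253 [-2 96 68] [22 18 28]
254 [-2 96 65] [52 52 55]
255 [-3 97 63] [73 78 78]
256 [ 1 95 57] [77 81 84]
257 [57 66 -3] [80 84 88]
258 [52 69 -1] [85 89 94]
259 [49 71  0] [79 84 89]
260 [46 73  0] [75 78 79]
261 [45 74 -1] [68 71 74]
262 [42 76 -1] [72 76 79]
263 [37 79  2] [72 76 77]
264 [36 79  0] [68 76 79]
265 [34 80 -2] [76 79 84]
```

Run:
```python
from pl import *
ds=[cam("scene") for _ in range(12)]
d=ds[0]; d["depth"]=np.mean([x["depth"] for x in ds],0).astype(np.float32); d["color"]=np.mean([x["color"] for x in ds],0)
P,uv=cloud(d); c,s=np.cos(RA),np.sin(RA)
q=P-[RX,RY,0]; Q=np.c_[c*q[:,0]+s*q[:,1],-s*q[:,0]+c*q[:,1],P[:,2]]*1e3
m=(uv[:,0]>200)&(uv[:,0]<262)&(uv[:,1]>230)&(uv[:,1]<268)&(Q[:,0]>5)&(Q[:,0]<95)&(Q[:,2]>4)&(Q[:,2]<30)
q=Q[m]; print(m.sum(),q.min(0).round(1),q.max(0).round(1))
fr=q[(q[:,2]>4)&(q[:,2]<10)]
# front edge: per y bin min x among z>4.5
for y in range(-40,64,6):
    b=q[(abs(q[:,1]-y)<3)]
    if len(b)>3:
        b=b[np.argsort(b[:,0])]; print(y,len(b),b[:5].round(1).tolist())
g=Q[(uv[:,0]>200)&(uv[:,0]<262)&(d["color"][uv[:,1],uv[:,0],1]-d["color"][uv[:,1],uv[:,0]][:,[0,2]].max(1)>6)&(Q[:,2]<40)]
print("green",g.round(1).tolist())
im=np.clip(d["color"]*1.8,0,255).astype(np.uint8)[225:270,195:265]
cv2.imwrite("pics/avg.png",cv2.resize(im,None,fx=11,fy=11,interpolation=cv2.INTER_CUBIC))
np.savez("avg.npz",depth=d["depth"],color=d["color"])
```

```text
328 [  6.9 -29.2   4. ] [ 47.4 104.2  29.1]
-28 11 [[18.5, -25.4, 7.2], [19.8, -26.4, 8.8], [20.2, -26.9, 11.2], [24.1, -26.9, 11.7], [25.7, -25.3, 11.5]]
-22 21 [[18.9, -22.7, 5.4], [19.5, -20.6, 9.3], [19.6, -23.6, 10.5], [19.6, -20.5, 6.2], [20.6, -21.5, 11.0]]
-16 25 [[19.5, -17.9, 10.8], [19.9, -18.0, 7.5], [20.1, -15.3, 5.8], [20.2, -18.0, 4.2], [20.9, -16.1, 10.8]]
-10 22 [[19.6, -9.5, 9.5], [19.8, -12.5, 10.7], [20.5, -12.8, 7.0], [20.8, -7.5, 6.8], [21.0, -10.6, 10.9]]
-4 23 [[20.3, -4.3, 6.0], [20.6, -2.0, 10.1], [20.9, -2.0, 6.9], [21.0, -5.1, 11.1], [21.3, -5.1, 7.8]]
2 22 [[21.0, 3.7, 4.1], [21.1, 3.2, 9.7], [21.2, 0.2, 11.0], [21.3, 0.6, 5.1], [22.1, 2.7, 5.8]]
8 22 [[21.1, 5.8, 11.2], [21.8, 5.8, 4.8], [22.0, 10.6, 10.4], [22.2, 8.1, 5.9], [22.2, 5.3, 7.2]]
14 20 [[21.7, 11.3, 5.0], [21.8, 16.4, 7.9], [21.9, 13.5, 9.2], [22.0, 13.7, 6.2], [22.1, 16.0, 10.5]]
20 24 [[22.1, 19.1, 6.3], [22.1, 18.8, 9.1], [22.3, 21.5, 7.5], [23.2, 17.9, 10.9], [23.6, 20.5, 9.0]]
26 22 [[22.8, 26.4, 10.1], [22.8, 23.5, 11.4], [22.9, 26.8, 4.2], [23.0, 23.9, 5.5], [23.6, 28.4, 10.7]]
32 20 [[22.9, 31.9, 7.3], [22.9, 34.7, 5.9], [23.4, 29.0, 5.2], [23.7, 31.2, 9.3], [23.8, 33.6, 10.6]]
38 21 [[22.7, 37.3, 7.6], [23.6, 36.6, 9.5], [23.6, 39.6, 5.3], [24.0, 38.8, 10.6], [24.2, 39.0, 7.6]]
44 23 [[23.6, 42.4, 4.0], [23.7, 44.3, 11.1], [23.7, 44.6, 8.2], [24.0, 46.6, 12.2], [24.2, 44.5, 4.8]]
50 22 [[23.8, 52.6, 7.0], [24.0, 49.4, 10.9], [24.8, 49.5, 4.4], [24.9, 49.2, 7.1], [25.2, 51.5, 8.3]]
56 21 [[24.6, 54.8, 4.7], [24.9, 56.9, 8.7], [25.0, 57.1, 5.9], [25.1, 54.3, 7.1], [25.5, 56.2, 10.9]]
green [[46.9, -29.2, 7.4], [46.9, -23.5, 7.5], [47.4, -18.2, 7.1], [45.1, -19.4, 8.0], [46.7, -12.2, 7.9], [41.7, -11.7, 11.5], [41.8, -6.2, 11.4]]
```

View pics/avg.png

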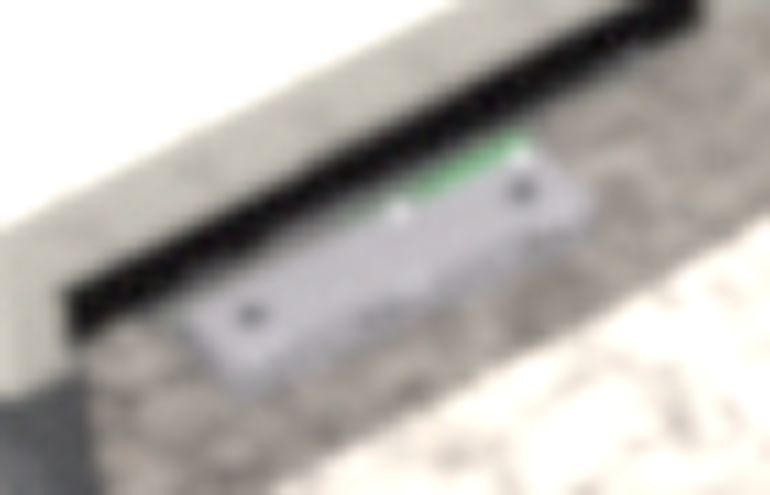

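```bash
python3 -m handwheel '-5 0 0 0 0 0 18;-7 0 0 0 0 0 18;-8 0 0 0 0 0 18;0 0 0 0 0 0 18;0 0 0 0 0 0 18' ; python3 ov.py 5
```

```text
clock: 6.9
position: [0.4997, -0.2616, 0.1585]
ee_rot: [0.522, 0.477, -0.522, 0.478]
ft_force: [0.4, 0.1, -1.9]
grip_width: 0.287
[ 0.4997 -0.2616  0.1585] -5.04
```

View pics/ov_scene_5.png

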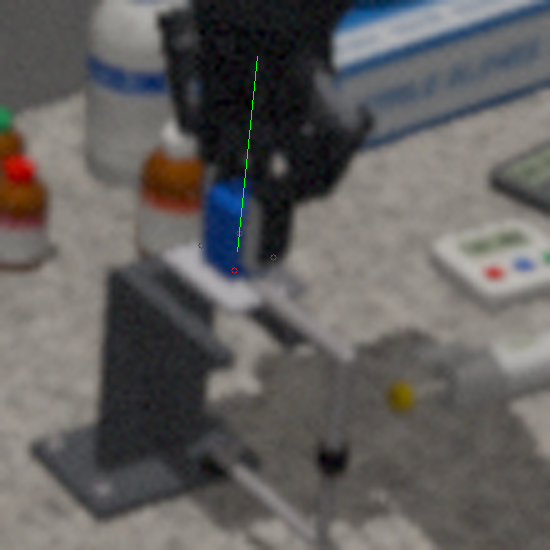

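```bash
python3 -m handwheel '0 -15 0 0 0 0 18;0 -20 0 0 0 0 18;0 -20 0 0 0 0 18;0 -10 0 0 0 0 18;-20 0 0 0 0 0 18;-30 0 0 0 0 0 18;-25 0 0 0 0 0 18;0 0 0 0 0 0 18'
python3 - <<'E'
from pl import *
for x in(-40,54.7): print(rd([x/1e3,.012,0]))
t=rd([-.040,.012,0])[0]; print(delta([t[0],t[1],.235],5.5))
d=cam("scene"); cv2.imwrite("pics/s6.png",d["color"])
E
```

```text
clock: 7.8
position: [0.4366, -0.2564, 0.2367]
ee_rot: [0.522, 0.476, -0.521, 0.48]
ft_force: [-0.2, -0.2, -2.3]
grip_width: 0.288
[[0.459134   0.08951092 0.        ]]
[[0.55339802 0.09858752 0.        ]]
(array([   0.7,   -8. , -346.6]), array([-0.1839,  0.0032, -0.0049]))
```

View pics/s6.png

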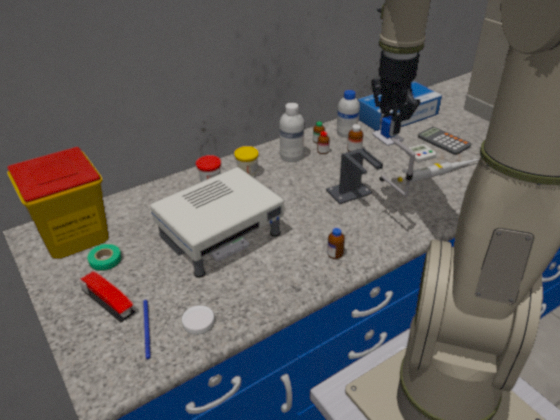

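```bash
python3 -m handwheel '0 -1 -25 0 0 0 18;0 -1 -45 0 0 0 18;0 -1 -48 0 0 0 18;0 -1 -48 0 0 0 18;0 -1 -48 0 0 0 18;0 -1 -48 0 0 0 18;0 -1 -45 0 0 0 18;0 -1 -25 0 0 0 18';python3 -m handwheel '0 0 -10 -0.09 0 0 18;0 0 -5 -0.094 0 0 18;0 0 0 0 0 0 18'
python3 - <<'E'
from pl import *
t=rd([-.040,.012,0])[0]; print(delta([t[0],t[1],.235],5.5))
d=cam("scene"); cv2.imwrite("pics/s7.png",d["color"])
E
```

```text
clock: 8.65
position: [0.4552, 0.0796, 0.2323]
ee_rot: [-0.52, -0.479, 0.521, -0.478]
ft_force: [1.2, -0.6, -2.7]
grip_width: 0.288
clock: 8.95
position: [0.4563, 0.0914, 0.2321]
ee_rot: [0.474, 0.525, -0.475, 0.524]
ft_force: [-0.7, -0.6, -2.1]
grip_width: 0.289
(array([-2.9,  2.6,  2.2]), array([ 0.0032, -0.0005,  0.0017]))
```

View pics/s7.png

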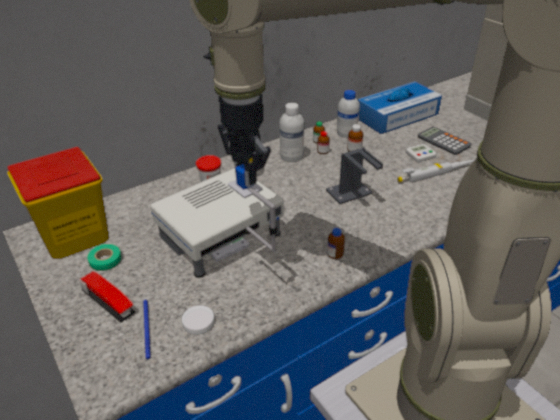

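Run:
```python
from pl import *
p,r,o=tool(); M=r.as_matrix()
d=cam("scene"); x0,y0,w,h=215,160,90,130; s=6
im=cv2.resize(d["color"][y0:y0+h,x0:x0+w],None,fx=s,fy=s,interpolation=cv2.INTER_CUBIC)
X=M[:,1]; O=p+M[:,0]*.0136
def pt(W): return tuple(int(v) for v in ((proj(d,W)[0]-[x0,y0]+.5)*s-.5))
E=O-X*.085+[0,0,.005]
for L,col in((.110,(0,0,255)),(.117,(0,255,0))):
    B=O-[0,0,L]; F=B+[0,0,.014]
    cv2.polylines(im,[np.array([pt(O-X*.02+[0,0,.005]),pt(E),pt(F-X*.085),pt(F),pt(B)],np.int32)],False,col,1)
cv2.imwrite("pics/r8.png",im)
P,uv=cloud(d); L=(P-O)@np.c_[X,np.cross([0,0,1],X),[0,0,1]]*1e3
m=(abs(L[:,1])<15)&(L[:,0]>-95)&(L[:,0]<12)&(L[:,2]<-80)&(L[:,2]>-135)
q=L[m]; print(m.sum()); 
for a in range(-95,15,8):
    b=q[abs(q[:,0]-a)<4]
    if len(b): print(a,len(b),np.median(b,0).round(1),"zmax",b[:,2].max().round(1),"zmin",b[:,2].min().round(1))
```

```text
168
-95 3 [-91.8   5.1 -90. ] zmax -81.2 zmin -96.8
-87 35 [-88.6   4.6 -89.9] zmax -80.5 zmin -101.4
-79 8 [-78.9   5.3 -98.4] zmax -95.6 zmin -102.4
-71 13 [-72.    3.7 -98.3] zmax -94.8 zmin -102.3
-63 12 [-63.3   4.4 -97.9] zmax -96.4 zmin -103.2
-55 10 [-54.5   3.8 -99.2] zmax -96.8 zmin -102.9
-47 13 [-46.9   3.7 -98.5] zmax -94.2 zmin -101.5
-39 12 [-38.2   3.7 -98.9] zmax -95.5 zmin -101.5
-31 9 [-29.9   2.8 -98.5] zmax -95.9 zmin -102.9
-23 10 [-22.9   3.5 -98.4] zmax -96.4 zmin -101.1
-15 9 [-15.2   2.7 -99.4] zmax -95.8 zmin -102.1
-7 26 [  -5.9    4.  -102.6] zmax -95.6 zmin -113.0
1 8 [  -1.3    5.7 -103.9] zmax -98.8 zmin -110.3
```

View pics/r8.png

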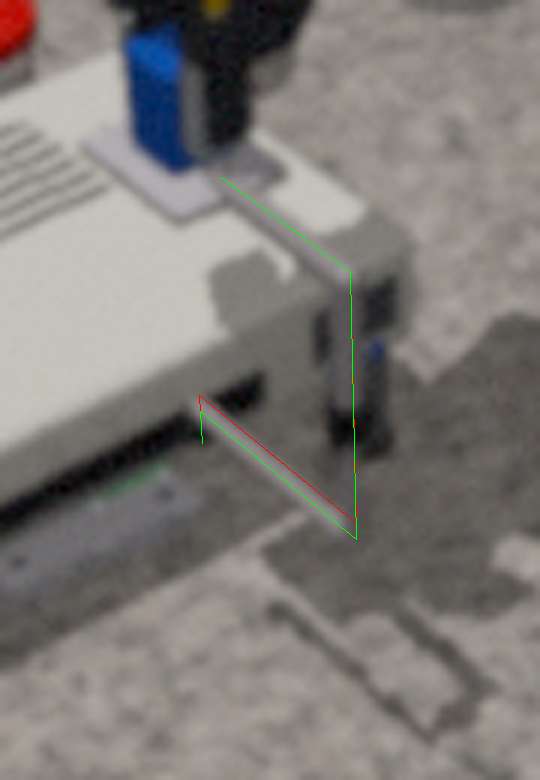

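```bash
python3 -m handwheel '20 0 0 0.003 0 0 18;25 0 0 0 0 0 18;20 0 0 0 0 0 18;10 0 0 0 0 0 18;5 0 0 0 0 0 18;0 0 0 0 0 0 18;0 0 0 0 0 0 18'
cat > rp.py <<'E'
from pl import *
p,r,o=tool(); M=r.as_matrix(); c,s=np.cos(RA),np.sin(RA); q=p-[RX,RY,0]
print("TCP reader mm",np.round([1e3*(c*q[0]+s*q[1]),1e3*(-s*q[0]+c*q[1]),1e3*p[2]],1),"orig z",round(1e3*p[2]-13.6,1),"yaw",np.degrees(np.arctan2(M[1,1],M[0,1])).round(2),"F",np.round(o["ft_force"],1),"tilt",M[2,1:].round(4),"t",round(o["clock"],2))
E
python3 rp.py;  python3 - <<'E'
from pl import *
p,r,o=tool(); M=r.as_matrix()
d=cam("scene"); crop(d,205,160,100,130,6,"r9.png")
X=M[:,1]; O=p+M[:,0]*.0136
P,uv=cloud(d); L=(P-O)@np.c_[X,np.cross([0,0,1],X),[0,0,1]]*1e3
m=(abs(L[:,1]-3)<12)&(L[:,0]>-95)&(L[:,0]<12)&(L[:,2]<-80)&(P[:,2]>.012)
q=L[m]
for a in range(-95,15,8):
    b=q[abs(q[:,0]-a)<4]
    if len(b): print(a,len(b),np.median(b,0).round(1),"zmax",b[:,2].max().round(1),"zmin",b[:,2].min().round(1))
E
```

```text
clock: 9.75
position: [0.4575, 0.0906, 0.1541]
ee_rot: [0.477, 0.522, -0.476, 0.523]
ft_force: [1.0, -0.2, -1.8]
grip_width: 0.297
TCP reader mm [-41.6  13.2 154.1] orig z 140.5 yaw 5.29 F [ 1.  -0.2 -1.8] tilt [ 0.0011 -0.    ] t 9.75
-95 4 [-91.5   3.3 -85.9] zmax -82.0 zmin -95.8
-87 24 [-88.8   4.8 -91.1] zmax -81.1 zmin -103.5
-79 10 [-78.    3.7 -98.6] zmax -96.1 zmin -102.5
-71 13 [-72.3   4.3 -97.8] zmax -95.7 zmin -101.0
-63 10 [-61.6   3.2 -98.7] zmax -96.4 zmin -100.1
-55 11 [-55.3   4.2 -98.2] zmax -94.4 zmin -99.3
-47 10 [-45.8   3.6 -97.8] zmax -95.6 zmin -100.7
-39 10 [-38.6   3.9 -97.7] zmax -96.2 zmin -103.6
-31 9 [-30.8   3.5 -98.1] zmax -95.6 zmin -101.7
-23 12 [-22.    2.5 -99.2] zmax -95.7 zmin -100.8
-15 9 [-16.    2.3 -97.5] zmax -93.9 zmin -101.1
-7 20 [  -6.8    4.3 -101.5] zmax -93.8 zmin -110.8
1 10 [  -0.3    3.7 -104.7] zmax -99.7 zmin -109.2
```

View pics/r9.png

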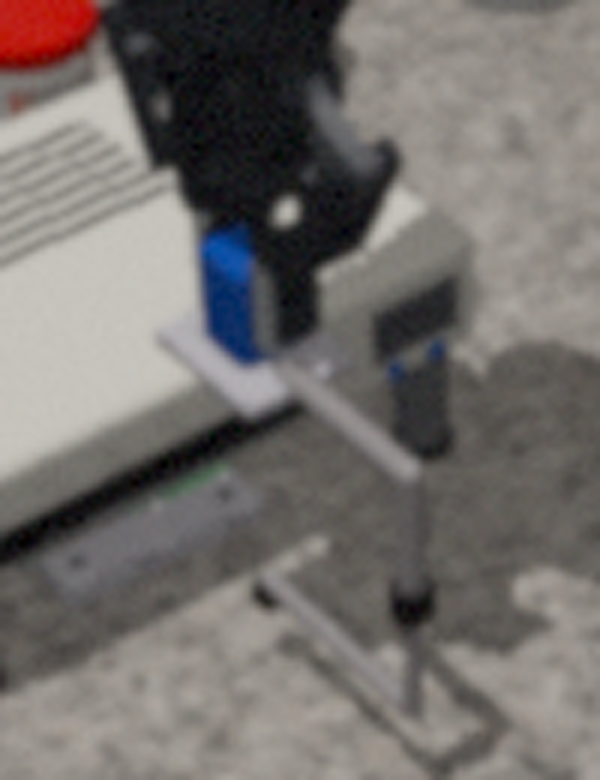

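```bash
python3 -m handwheel '6 0 0 0 0 0 18;0 10 0 0 0 0 18;0 18 0 0 0 0 18;0 18 0 0 0 0 18;0 12 0 0 0 0 18;0 0 0 0 0 0 18'; python3 rp.py;  python3 - <<'E'
from pl import *
d=cam("scene"); crop(d,205,150,100,130,6,"r10.png")
E
```

```text
clock: 10.4
position: [0.516, 0.0962, 0.147]
ee_rot: [0.477, 0.523, -0.476, 0.522]
ft_force: [-0.0, -0.5, -2.6]
grip_width: 0.286
TCP reader mm [ 17.2  13.2 147. ] orig z 133.4 yaw 5.31 F [-0.  -0.5 -2.6] tilt [-0.     -0.0012] t 10.4
```

View pics/r10.png

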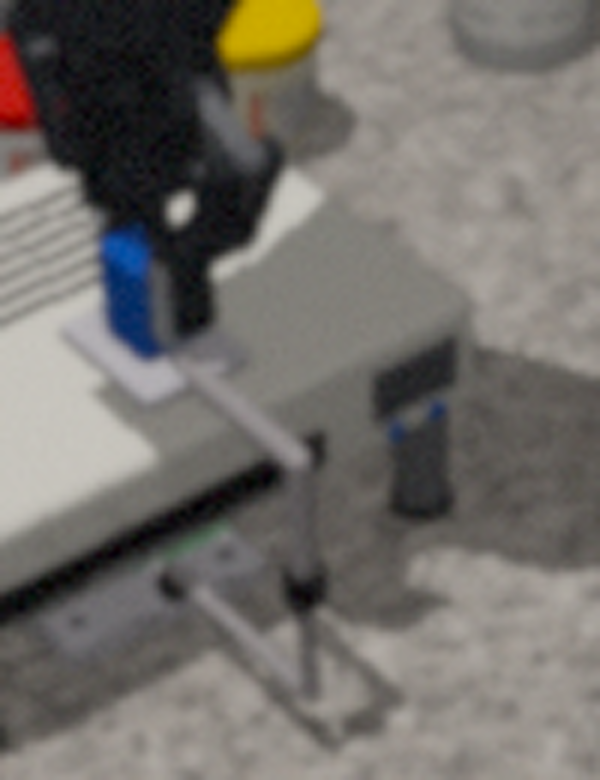

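```bash
python3 -m handwheel '0 10 0 0 0 0 18;0 15 0 0 0 0 18;0 11 0 0 0 0 18;0 1 0 0 0 0 18;0 0 0 0 0 0 18;0 0 0 0 0 0 18'; python3 rp.py;  python3 - <<'E'
from pl import *
p,r,o=tool(); M=r.as_matrix()
d=cam("scene"); crop(d,180,150,100,130,6,"r11.png")
P,uv=cloud(d); c,s=np.cos(RA),np.sin(RA); q=P-[RX,RY,0]; Q=np.c_[c*q[:,0]+s*q[:,1],-s*q[:,0]+c*q[:,1],P[:,2]]*1e3
m=(abs(Q[:,1]-15)<14)&(Q[:,0]<-15)&(Q[:,0]>-50)&(Q[:,2]>50)&(Q[:,2]<115)
print("leg",np.median(Q[m],0),m.sum(), Q[m].min(0),Q[m].max(0))
E
```

```text
clock: 11.05
position: [0.551, 0.0994, 0.1472]
ee_rot: [0.476, 0.523, -0.476, 0.523]
ft_force: [0.5, -0.3, -1.9]
grip_width: 0.288
TCP reader mm [ 52.4  13.1 147.2] orig z 133.6 yaw 5.34 F [ 0.5 -0.3 -1.9] tilt [-0.0004  0.0002] t 11.05
leg [-37.81130399  18.09995423  88.92984691] 118 [-43.86280325   8.87349173  51.67803948] [-28.38352079  23.78997276 114.80956619]
```

View pics/r11.png

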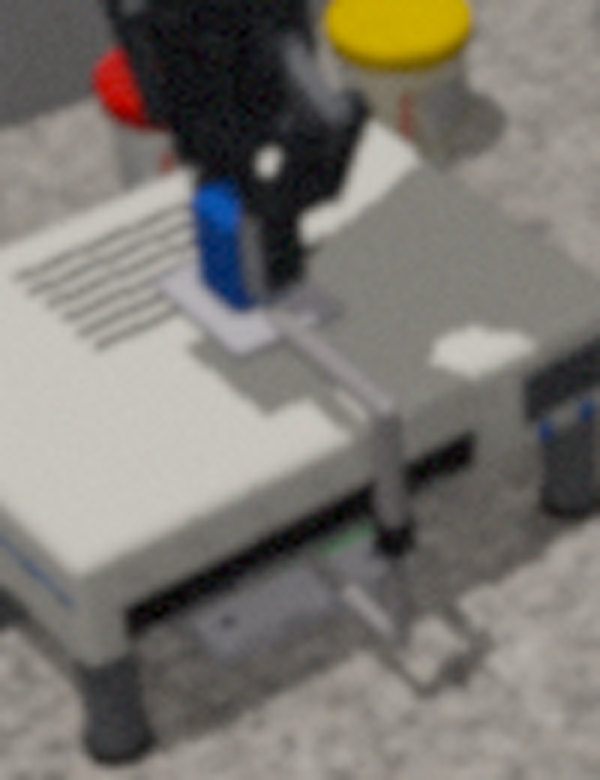

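```bash
python3 -m handwheel '0 2.5 0 0 0 0 18;3 0 0 0 0 0 18;2 0 0 0 0 0 18;1 0 0 0 0 0 18;0 0 0 0 0 0 18;0 0 0 0 0 0 18'; python3 rp.py; python3 -m handwheel '1 0 0 0 0 0 18;0 0 0 0 0 0 18'; python3 rp.py;python3 -m handwheel '1 0 0 0 0 0 18;0 0 0 0 0 0 18'; python3 rp.py
```

```text
clock: 11.7
position: [0.554, 0.0996, 0.1413]
ee_rot: [0.476, 0.523, -0.476, 0.523]
ft_force: [-0.4, -0.4, -1.8]
grip_width: 0.29
TCP reader mm [ 55.4  13.  141.3] orig z 127.7 yaw 5.33 F [-0.4 -0.4 -1.8] tilt [0. 0.] t 11.7
clock: 11.9
position: [0.554, 0.0996, 0.1402]
ee_rot: [0.476, 0.523, -0.476, 0.523]
ft_force: [0.1, 0.3, -1.9]
grip_width: 0.289
TCP reader mm [ 55.4  13.  140.2] orig z 126.6 yaw 5.33 F [ 0.1  0.3 -1.9] tilt [-0.      0.0001] t 11.9
clock: 12.1
position: [0.554, 0.0996, 0.1392]
ee_rot: [0.476, 0.523, -0.476, 0.523]
ft_force: [0.9, -0.0, -2.1]
grip_width: 0.287
TCP reader mm [ 55.4  13.  139.2] orig z 125.6 yaw 5.33 F [ 0.9 -0.  -2.1] tilt [-0.0001  0.0001] t 12.1
```

```bash
for i in 1 2 3; do python3 -m handwheel '0.5 0 0 0 0 0 18;0 0 0 0 0 0 18'>/dev/null; python3 rp.py; done
```

```text
TCP reader mm [ 55.4  13.  138.7] orig z 125.1 yaw 5.33 F [-0.3 -0.6 -1.5] tilt [-0.0001  0.0001] t 12.3
TCP reader mm [ 55.4  13.  138.2] orig z 124.6 yaw 5.33 F [-0.6 -0.4 -1.7] tilt [-0.      0.0001] t 12.5
TCP reader mm [ 55.4  13.  137.7] orig z 124.1 yaw 5.33 F [-0.3 -0.  -2.7] tilt [-0.0001  0.0001] t 12.7
```

```bash
for i in 1 2 3; do python3 -m handwheel '0.5 0 0 0 0 0 18;0 0 0 0 0 0 18'>/dev/null; python3 rp.py; done
```

```text
TCP reader mm [ 55.4  13.  137.2] orig z 123.6 yaw 5.33 F [-0.4  0.6 -2.2] tilt [-0.0001  0.0001] t 12.9
TCP reader mm [ 55.4  13.  136.7] orig z 123.1 yaw 5.33 F [-0.4 -0.3 -1.9] tilt [-0.0001  0.0001] t 13.1
TCP reader mm [ 55.5  13.  136.3] orig z 122.7 yaw 5.33 F [-0.2  0.1 -0.9] tilt [0.0001 0.0001] t 13.3
```

```bash
for i in 1 2; do python3 -m handwheel '0.3 0 0 0 0 0 18;0 0 0 0 0 0 18'>/dev/null; python3 rp.py; done
```

```text
TCP reader mm [ 55.5  13.  136.2] orig z 122.6 yaw 5.33 F [ 0.2 -0.5  0. ] tilt [0.0002 0.0001] t 13.5
TCP reader mm [ 55.6  13.  136. ] orig z 122.4 yaw 5.33 F [-1.4 -0.3  2.4] tilt [0.0004 0.0001] t 13.7
```

```bash
python3 -m handwheel '0.2 0 0 0 0 0 18;0 0 0 0 0 0 18'>/dev/null; python3 rp.py; python3 -m handwheel '0 -1 0 0 0 0 18;0 -1 0 0 0 0 18;0 -1 0 0 0 0 18'>/dev/null; python3 rp.py;python3 -m handwheel '0 -1 0 0 0 0 18;0 -1 0 0 0 0 18;0 -1 0 0 0 0 18'>/dev/null; python3 rp.py
```

```text
TCP reader mm [ 55.6  13.  135.9] orig z 122.3 yaw 5.33 F [-2.  -0.9  4.7] tilt [0.0006 0.0002] t 13.9
TCP reader mm [ 53.2  13.1 136. ] orig z 122.4 yaw 5.33 F [3.1 1.4 4. ] tilt [ 0.0021 -0.0002] t 14.2
TCP reader mm [ 50.1  13.1 136. ] orig z 122.4 yaw 5.33 F [4.7 0.5 6.2] tilt [ 0.0018 -0.0001] t 14.5
```

```bash
python3 -m handwheel '-0.2 -2 0 0 0 0 18;0 -2 0 0 0 0 18;0 -2 0 0 0 0 18;0 -2 0 0 0 0 18'>/dev/null; python3 rp.py;python3 -m handwheel '0 -2 0 0 0 0 18;0 -2 0 0 0 0 18;0 -2 0 0 0 0 18;0 -2 0 0 0 0 18'>/dev/null; python3 rp.py; python3 -c "
from h import *
d=cam('scene'); crop(d,180,150,100,130,6,'r12.png')"
```

```text
TCP reader mm [ 41.6  13.  135.9] orig z 122.3 yaw 5.33 F [ 4.3 -0.1  5.1] tilt [0.0009 0.0001] t 14.9
TCP reader mm [ 33.6  13.  135.9] orig z 122.3 yaw 5.33 F [ 5.  -0.2  5.5] tilt [0.0009 0.    ] t 15.3
```

View pics/r12.png

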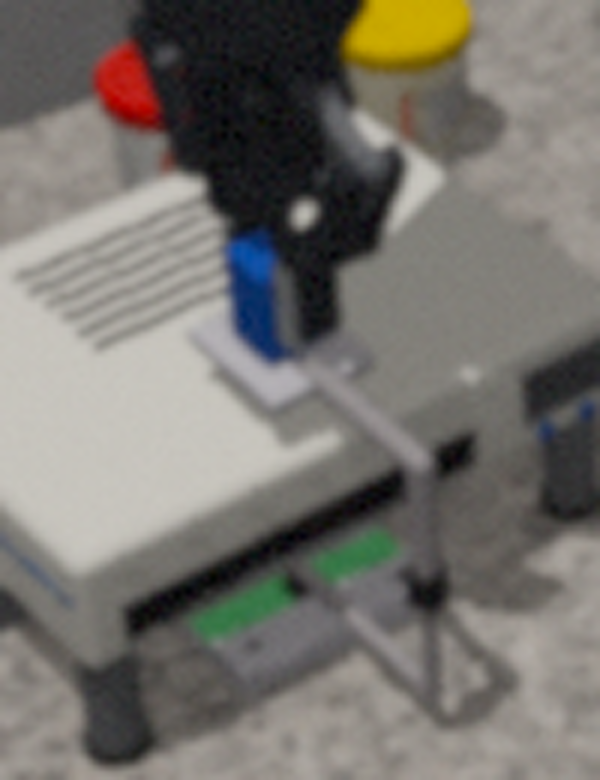

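```bash
python3 -m handwheel '0 -3 0 0 0 0 18;0 -3 0 0 0 0 18;0 -3 0 0 0 0 18;0 -3 0 0 0 0 18;0 -3 0 0 0 0 18;0 -3 0 0 0 0 18;0 -3 0 0 0 0 18;0 -3 0 0 0 0 18'>/dev/null; python3 rp.py
```

```text
TCP reader mm [  9.6  13.1 135.9] orig z 122.3 yaw 5.33 F [4.7 0.9 5.3] tilt [0.001  0.0001] t 16.15
```

```bash
python3 -m handwheel '0 -3 0 0 0 0 18;0 -3 0 0 0 0 18;0 -3 0 0 0 0 18;0 -3 0 0 0 0 18;0 -3 0 0 0 0 18;0 -3 0 0 0 0 18;0 -3 0 0 0 0 18;0 -3 0 0 0 0 18'>/dev/null; python3 rp.py
```

```text
TCP reader mm [-14.4  13.2 135.9] orig z 122.3 yaw 5.32 F [ 4.9 -0.1  5. ] tilt [ 0.0009 -0.    ] t 16.95
```

```bash
python3 -m handwheel '0 -3 0 0 0 0 18;0 -3 0 0 0 0 18;0 -3 0 0 0 0 18;0 -3 0 0 0 0 18;0 -3 0 0 0 0 18;0 -3 0 0 0 0 18;0 -3 0 0 0 0 18;0 -3 0 0 0 0 18'>/dev/null; python3 rp.py;python3 -m handwheel '0 -3 0 0 0 0 18;0 -3 0 0 0 0 18;0 -3 0 0 0 0 18;0 -3 0 0 0 0 18;0 -3 0 0 0 0 18;0 -3 0 0 0 0 18;0 -3 0 0 0 0 18;0 -3 0 0 0 0 18'>/dev/null; python3 rp.py;  python3 -c "
from h import *
d=cam('scene'); crop(d,180,150,120,130,6,'r13.png')"
```

```text
TCP reader mm [-38.4  13.3 135.9] orig z 122.3 yaw 5.32 F [ 4.4 -0.   5.5] tilt [ 0.0009 -0.0001] t 17.75
TCP reader mm [-62.4  13.3 135.9] orig z 122.3 yaw 5.31 F [4.9 1.6 5.3] tilt [ 0.001 -0.   ] t 18.55
```

View pics/r13.png

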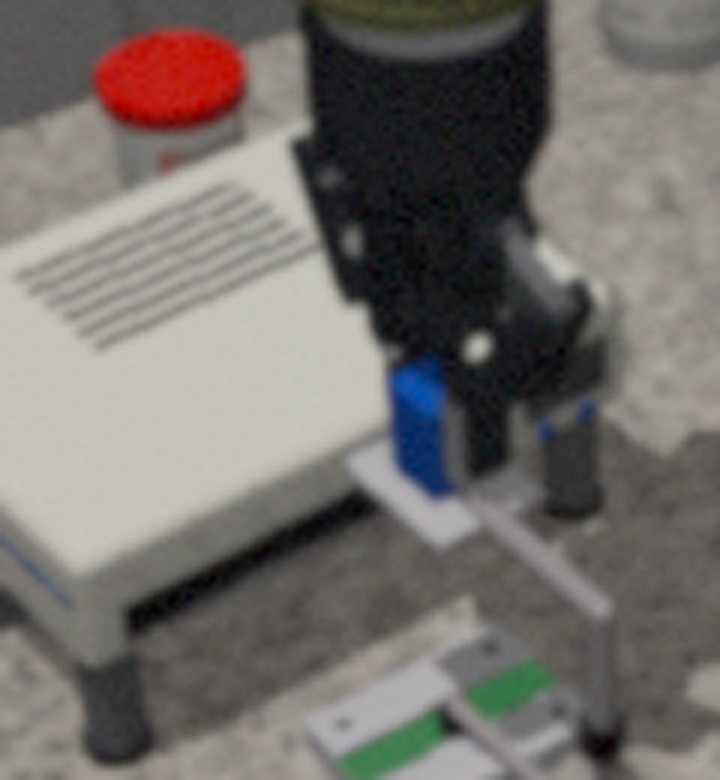

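```bash
cat > gap.py <<'E'
from pl import *
import sys
d=cam("scene"); P,uv=cloud(d); c,s=np.cos(RA),np.sin(RA); q=P-[RX,RY,0]; Q=np.c_[c*q[:,0]+s*q[:,1],-s*q[:,0]+c*q[:,1],P[:,2]]*1e3
r=cams.outline_of("scene","plate")
for k in r[:2]:
    m=k["region"][uv[:,1],uv[:,0]]&(Q[:,2]>8)&(Q[:,2]<16)
    t=Q[m]; print(k["conf"],k["box"],"x",np.percentile(t[:,0],[0,1,50,99,100]).round(1),"y",np.percentile(t[:,1],[1,99]).round(1),cv2.minAreaRect(np.float32(t[:,:2])))
f=(abs(Q[:,1]-80)<10)&(Q[:,2]>60)&(Q[:,2]<95)&(abs(Q[:,0])<15); print("front",np.median(Q[f,0]).round(1))
crop(d,180,210,120,130,6,sys.argv[1])
E
python3 gap.py r14.png
```

```text
0.93 [227.8, 256.9, 48.9, 32.4] x [-94.  -91.9 -58.5 -28.  -26.3] y [-28.6  56.3] ((-59.91923522949219, 13.906042098999023), (86.42728424072266, 67.73069763183594), 87.90491485595703)
front -1.4
```

View pics/r14.png

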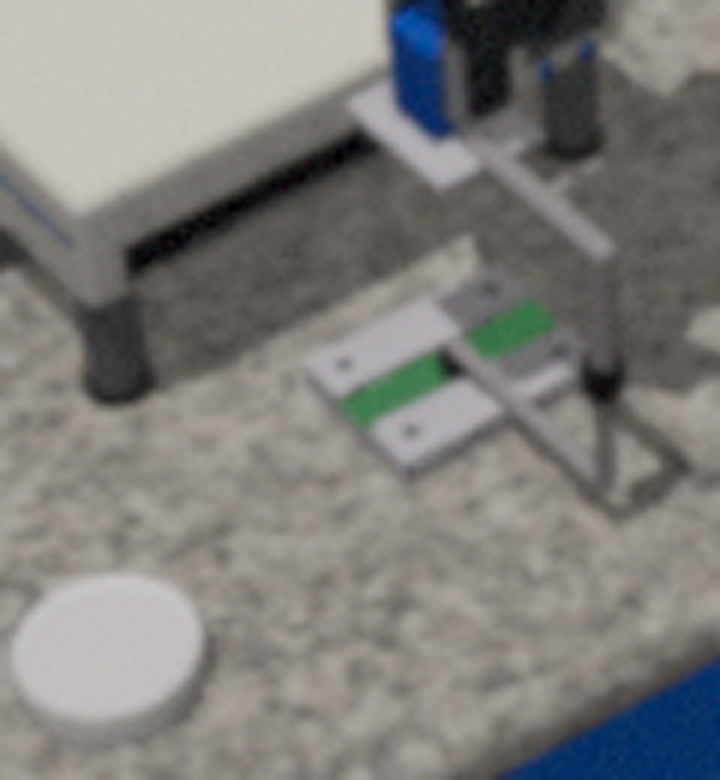

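```bash
python3 -m handwheel '0 -2 0 0 0 0 18;0 -2 0 0 0 0 18;0 -2 0 0 0 0 18;0 0 0 0 0 0 18;-0.5 1.5 0 0 0 0 18;-1 0 0 0 0 0 18;-3 0 0 0 0 0 18;-6 0 0 0 0 0 18'; python3 rp.py; python3 -m handwheel '-15 0 0 0 0 0 18;-25 0 0 0 0 0 18;-30 0 0 0 0 0 18;-20 0 0 0 0 0 18;0 0 0 0 0 0 18'; python3 gap.py r15.png; python3 -c "
from h import *
print(delta([.4400,-.2564,.2367],-5.04))"
```

```text
clock: 19.5
position: [0.4306, 0.088, 0.1454]
ee_rot: [0.475, 0.524, -0.477, 0.522]
ft_force: [-0.3, 0.5, -1.1]
grip_width: 0.29
TCP reader mm [-68.5  13.2 145.4] orig z 131.8 yaw 5.33 F [-0.3  0.5 -1.1] tilt [-0.0034 -0.    ] t 19.5
clock: 20.0
position: [0.4328, 0.0886, 0.2385]
ee_rot: [0.477, 0.522, -0.476, 0.524]
ft_force: [-0.6, 0.7, -3.2]
grip_width: 0.292
0.77 [234.3, 256.4, 48.9, 36.1] x [-99.7 -98.7 -67.4 -34.9 -32.8] y [-29.2  55.5] ((-65.9171142578125, 13.42192268371582), (88.54369354248047, 66.82661437988281), 89.41931915283203)
front -1.3
(array([ -0.9, -23.6, 343.8]), array([0.1808, 0.0005, 0.0007]))
```

View pics/r15.png

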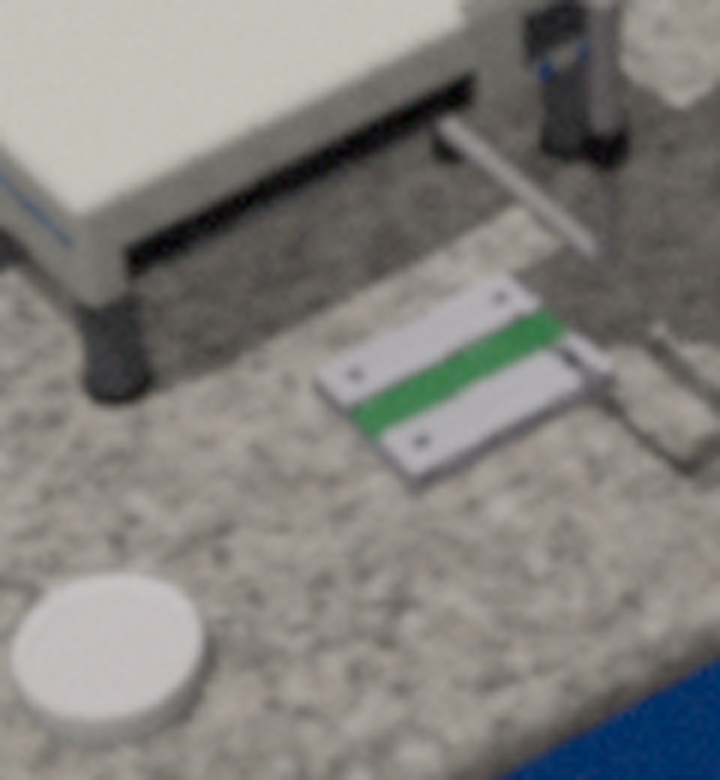

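The plate lies clear of the reader with a gap of about 32 mm, and its groove runs from (365,415) to (555,325). Next I carry the rod back.

```bash
python3 -m handwheel '0 0 0 0.09 0 0 18;0 0 0 0.091 0 0 18;0 0 0 0 0 0 18'; python3 -c "
from h import *
print(delta([.4400,-.2564,.2367],-5.04))"
```

```text
clock: 20.4
position: [0.4312, 0.0881, 0.2347]
ee_rot: [-0.521, -0.478, 0.523, -0.477]
ft_force: [0.4, -0.3, -2.1]
grip_width: 0.294
(array([ -2. ,  39.6, 342.3]), array([-0.0014,  0.0003,  0.0026]))
```

```bash
python3 -m handwheel '-1 3 25 0 0 0 18;-1 5 45 0 0 0 18;0 6 48 0 0 0 18;0 6 48 0 0 0 18;0 6 48 0 0 0 18;0 6 48 0 0 0 18;0 5 45 0 0 0 18;0 3 30 0 0 0 18';python3 -m handwheel '0 0 0 0 0 0 18;0 0 0 0 0 0 18'; python3 -c "
from h import *
print(delta([.4366,-.2562,.1610],-5.04)); print(delta([.4998,-.2616,.1600],-5.04))"
```

```text
clock: 21.2
position: [0.4409, -0.2543, 0.2366]
ee_rot: [-0.521, -0.478, 0.522, -0.477]
ft_force: [0.5, 0.1, -2.6]
grip_width: 0.292
clock: 21.4
position: [0.4418, -0.2509, 0.2369]
ee_rot: [-0.521, -0.479, 0.521, -0.477]
ft_force: [-0.6, 0.4, -2.6]
grip_width: 0.29
(array([75.9, -4.5,  5.9]), array([ 0.0011, -0.0017,  0.0019]))
(array([76.8, 58.9,  5.8]), array([ 0.0011, -0.0017,  0.0019]))
```

```bash
python3 -m handwheel '0 -4.5 5.9 0 0 0 18;20 0 0 0 0 0 18;25 0 0 0 0 0 18;20 0 0 0 0 0 18;9 0 0 0 0 0 18;0 0 0 0 0 0 18;0 0 0 0 0 0 18'; python3 -c "
from h import *
print(delta([.4998,-.2616,.1600],-5.04))"; python3 ov.py 16
```

```text
clock: 22.1
position: [0.4377, -0.2564, 0.1651]
ee_rot: [0.521, 0.477, -0.521, 0.478]
ft_force: [-0.6, -0.3, -1.9]
grip_width: 0.292
(array([ 5.2, 62.3, -0.2]), array([ 0.0008,  0.0006, -0.001 ]))
[ 0.4377 -0.2564  0.1651] -5.0
```

View pics/ov_scene_16.png

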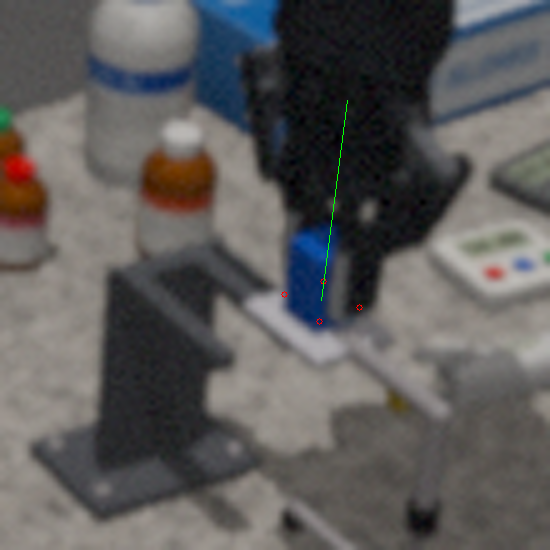

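```bash
python3 -m handwheel '0 15 0 0 0 0 18;0 18 0 0 0 0 18;0 18 0 0 0 0 18;0 11 0 0 0 0 18;0 0 0 0 0 0 18;0 0 0 0 0 0 18'; python3 -c "
from h import *
print(delta([.4998,-.2616,.1386],-5.04))"
```

```text
clock: 22.8
position: [0.4987, -0.2619, 0.1643]
ee_rot: [-0.521, -0.478, 0.522, -0.477]
ft_force: [-0.7, 0.1, -2.0]
grip_width: 0.29
(array([25.7,  1.1, -0.4]), array([ 0.0001, -0.    ,  0.0003]))
```

```bash
python3 -m handwheel '8 1 -0.4 0 0 0 18;8 0 0 0 0 0 18;4 0 0 0 0 0 18;0 0 0 0 0 0 18;0 0 0 0 0 0 18'; python3 -c "
from h import *
print(delta([.4998,-.2616,.1386],-5.04))"; python3 ov.py 17;python3 -m handwheel '2 0 0 0 0 0 18;0 0 0 0 0 0 18;0 0 0 0 0 0 18'; python3 -c "
from h import *
print(delta([.4998,-.2616,.1386],-5.04))"
```

```text
clock: 23.3
position: [0.5, -0.2616, 0.1442]
ee_rot: [-0.522, -0.478, 0.522, -0.477]
ft_force: [0.3, -0.3, -3.3]
grip_width: 0.29
(array([ 5.6, -0.2,  0. ]), array([-0.0002, -0.    ,  0.0001]))
[ 0.5    -0.2616  0.1442] -5.05
clock: 23.7
position: [0.5001, -0.2616, 0.1423]
ee_rot: [0.522, 0.477, -0.522, 0.478]
ft_force: [-0.0, -0.1, -2.0]
grip_width: 0.287
(array([ 3.7, -0.3,  0. ]), array([-0.0001,  0.0001, -0.0001]))
```

View pics/ov_scene_17.png

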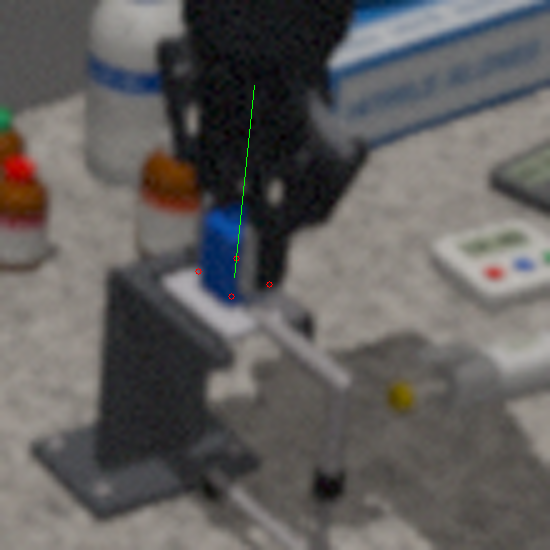

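```bash
python3 -m handwheel '2.5 -0.2 0 0 0 0 18;0 0 0 0 0 0 18;0 0 0 0 0 0 18'>/dev/null; python3 rp.py; for i in 1 2 3; do python3 -m handwheel '0.5 0 0 0 0 0 18;0 0 0 0 0 0 18'>/dev/null; python3 rp.py; done
```

```text
TCP reader mm [ -33.1 -341.3  139.6] orig z 126.0 yaw -5.04 F [ 0.5  0.4 -2.6] tilt [-0.0001 -0.    ] t 24.0
TCP reader mm [ -33.1 -341.4  139.2] orig z 125.6 yaw -5.05 F [ 0.5 -0.8 -2.3] tilt [0.0001 0.    ] t 24.2
TCP reader mm [ -33.1 -341.4  138.7] orig z 125.1 yaw -5.05 F [-1.  -0.  -1.9] tilt [0.     0.0001] t 24.4
TCP reader mm [ -33.1 -341.4  138.6] orig z 125.0 yaw -5.04 F [-2.6  0.6  4. ] tilt [0.0002 0.0003] t 24.6
```

```bash
python3 -m handwheel '-0.2 0 0 0 0 0 25;0 0 0 0 0 0 27;0 0 0 0 0 0 32;0 0 0 0 0 0 40;0 0 0 0 0 0 60;0 0 0 0 0 0 85;0 0 0 0 0 0 85;0 0 0 0 0 0 85' 20; python3 ov.py 18
```

```text
clock: 25.4
position: [0.4999, -0.2616, 0.1384]
ee_rot: [0.522, 0.477, -0.522, 0.478]
ft_force: [-0.8, -0.8, -0.1]
grip_width: 0.998
[ 0.4999 -0.2616  0.1384] -5.04
```

View pics/ov_scene_18.png

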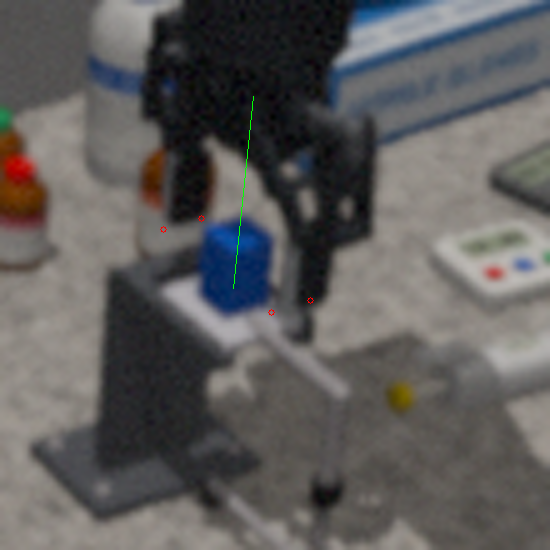

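Released, with the rod on its seat; its elbow is at (345,390), as at the start. Next I retract upwards and check everything.

```bash
python3 -m handwheel '-10 0 0 0 0 0 85;-25 0 0 0 0 0 85;-35 0 0 0 0 0 85;-35 0 0 0 0 0 85;-20 0 25 0 0 0 85;0 0 45 0 0 0 85;0 0 45 0 0 0 85;0 0 25 0 0 0 85'; python3 -m handwheel '0 0 0 0 0 0 85;0 0 0 0 0 0 85;0 0 0 0 0 0 85'; python3 gap.py r19.png
python3 - <<'E'
from h import *
for n in("scene","top"):
    d=cam(n); cv2.imwrite(f"pics/end_{n}.png",d["color"])
    a=cv2.imread(f"pics/{n}0.png")
    b=(310,130,110,110) if n=="scene" else (340,140,80,110)
    x,y,w,h=b; f=4
    cv2.imwrite(f"pics/cmp_{n}.png",cv2.resize(cv2.hconcat([i[y:y+h,x:x+w] for i in(a,d["color"])]),None,fx=3.5,fy=3.5,interpolation=cv2.INTER_CUBIC))
    g=lambda i:cv2.cvtColor(i[y:y+h,x:x+w],cv2.COLOR_BGR2GRAY).astype(np.float32)
    for t in("stain_bottle","culture_dish"):
        r=cams.outline_of(n,t); 
        if r: P,_=cloud(d,r[0]["region"]); print(n,t,round(r[0]["conf"],2),np.median(P,0).round(3))
E
```

```text
clock: 26.3
position: [0.4859, -0.4052, 0.2641]
ee_rot: [-0.522, -0.476, 0.523, -0.477]
ft_force: [-0.7, 0.3, -0.0]
grip_width: 0.993
clock: 26.6
position: [0.4883, -0.3995, 0.264]
ee_rot: [0.521, 0.478, -0.521, 0.478]
ft_force: [0.5, -0.3, -0.3]
grip_width: 0.993
0.87 [227.5, 257.3, 56.0, 37.8] x [-100.1  -98.6  -67.3  -33.3  -29.9] y [-28.2  56.1] ((-65.01558685302734, 12.480838775634766), (88.89938354492188, 67.70710754394531), 87.78499603271484)
front -1.6
scene stain_bottle 0.85 [ 0.382 -0.083  0.041]
scene culture_dish 0.61 [0.381 0.253 0.016]
top stain_bottle 0.77 [ 0.392 -0.089  0.058]
top culture_dish 0.92 [0.388 0.247 0.017]
```

View pics/cmp_scene.png

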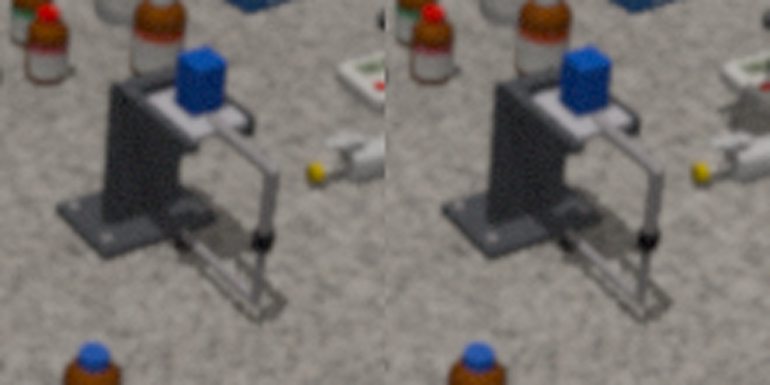

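View pics/cmp_top.png

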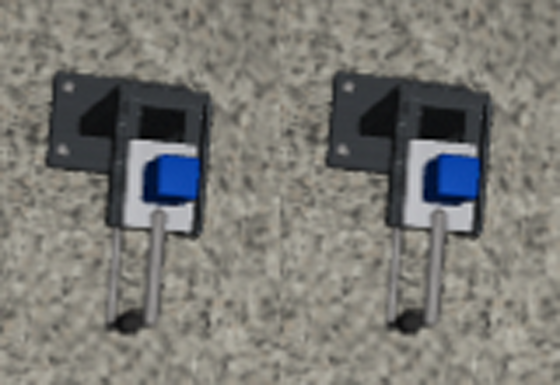

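View pics/end_top.png

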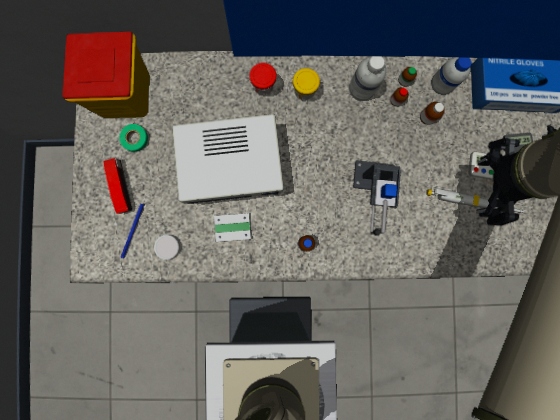

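The rod is back as it was. The top picture shows the plate at (232,227), in front of the reader, with the bottle (307,243) and dish (166,247) unmoved.

```bash
python3 -c "
from workcell import hand_in
print(hand_in())"
```

```text
the job is handed in; nothing more can be done
None
```

The plate is out from under the reader, lying about 30 mm in front of it, and the rod is back on its rest. I handed the job in at about 27 s on the robot's clock.

- **Pressure on the plate:** the ball pressed on the groove with about 4 to 8 N in every reading I took. I only sampled it between moves, so anything shorter would not show.
- **Plate position:** the last depth measurement puts its rear edge about 28 to 33 mm in front of the reader. The far end of that range is only a few points.
- **Rod:** the before and after pictures from both cameras look the same. The force at the seat rose as the saddle touched down, and I then opened the fingers and moved clear.
- **Bottle and dish:** positions agree with the start to within 2 mm. The dish readings scatter by 1 to 2 mm; I saw no movement.
- **Contacts:** the readings showed no knock on the reader, and the fingers stayed well above the plate.
- **Disagreement:** the two cameras differed by about 4 mm early on. I aligned the ball from the depth readings instead, and the first contact height matched the groove floor.

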